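# Lay label mandrels on a folding V-cradle stand and chock them

### The job

Get the two aluminium label mandrels safely off the mat: swing the folding cradle's hinged arm all the way out until it seats in its end detent, then lay both mandrels side by side across the two cradles, one in the inner pair of Vs and one in the outer pair, each centred along its length. Chock them with the two wooden saddle chocks, one squarely above each cradle, seated down over both mandrels. Set everything down gently rather than dropping it, and leave the bottles, rolls and pen standing or lying where they are.

Things in the scene. Friction and masses are not known exactly. Their poses are not given: they have to be found in the camera images.
- stand: Folding V-cradle stand of grey steel tube, fixed on the bench. Origin on the bench midway between its two cradles; z up. A low spine (top 40 mm high) runs along y at x = +113 mm; the cradles reach from it towards -x: the fixed one at y = -95, the swing arm, when out, at y = +95 mm. Each has two 90 degree Vs of steel angle at x = +35 (inner) and -35 mm (outer).
- swing_arm (a joint): Swing arm (the second cradle) about its upright hinge, rad: 0 = folded, pointing along the stand's -y; 1.571 = fully out at its stop, pointing along the stand's -x; it opens clockwise seen from above. Light friction (0.06 N m) keeps it where left; from about 1.2 rad a spring ball resists (about 2 N at the grip), past about 1.4 it drives the arm home and holds it.
- swing_grip (a point): Middle of the upright round black grip on the free end of the swing arm, 163 mm from the hinge axis and 85 mm above the bench; grip diameter 15 mm, top 103 mm above the bench. Moves with the arm.
- swing_hinge (a point): Point on the swing arm's upright hinge axis, 85 mm above the bench, at the stand's x = +85, y = +95 mm.
- mandrel_a_center (a point): Centre (on the axis, mid length) of a label mandrel: plain aluminium tube, diameter 36, 240 mm long, with a steel journal (diameter 16, 12 mm long) at each end, 0.36 to 0.6 kg. Its x runs along the tube; the y and z axes turn as it rolls. It starts on the ribbed mat, axis 21 mm above the bench, along the mat's y.
- mandrel_b_center (a point): Centre of the second mandrel, identical to mandrel_a.
- seat_inner (a point): Where a mandrel's centre lies when seated in the two inner Vs (next to the spine) and centred lengthways: 70.5 mm above the bench. Axes as the stand's: the mandrel lies along y. V apex 45 mm, V tips 63 mm above the bench; between the two cradles there is only bare bench.
- seat_outer (a point): The same for the two outer Vs; 70 mm from seat_inner towards the stand's -x.
- chock_a_center (a point): Centre (30 mm above its underside) of a saddle chock: wooden bar 114 mm long (x), 28 mm wide (y), 58 mm high overall, with two downward-opening 90 degree steel Vs at x = +/-35 mm that fit over two mandrels. On top a grip block, 36 mm along x, 28 along y, from 6 to 28 mm above this point. 0.14 to 0.24 kg. Starts upright (z up) on the bench.
- chock_b_center (a point): Centre of the second saddle chock, identical to chock_a.
- chock_seat_fixed (a point): Where a chock's centre lies when seated on both mandrels straight above the fixed cradle: 107.5 mm above the bench. Axes as the stand's: the chock lies along x, either way round.
- chock_seat_swing (a point): The same above the swing arm's fully out position.
- mat: Black ribbed rubber mat fixed on the bench, 150 (x) by 200 mm (y), 3 mm thick, with low ribs (4 mm above the mat) along both sides of each mandrel. The mandrels start on it side by side, 96 mm apart along x. Origin at the centre of its underside.
- bottle_0: Plastic bottle, sage green, 60 x 60 mm, 180 mm tall; it stands near the far edge, between the mat and the stand. Bystander. Origin at its foot.
- bottle_1: Plastic bottle, sage green, 60 x 60 mm, 180 mm tall; it stands close in front of the robot, about straight ahead. Bystander. Origin at its foot.
- bottle_2: Plastic bottle, sage green, 60 x 60 mm, 180 mm tall; it stands at the far left, beyond the stand. Bystander. Origin at its foot.
- bottle_lying: The same kind of bottle lying on its side, 60 mm high, its 180 mm length along its x; origin under its middle. Bystander.
- tape_roll: Roll of brown packing tape lying flat, diameter 100 mm, 48 mm high, origin under its centre. Bystander.
- label_roll: Small roll of white labels standing on end, diameter 76 mm, 110 mm tall, origin at its foot. Bystander.
- marker: Yellow marker pen lying flat, 135 mm long (its x), 13 mm thick. Bystander.
Mind the look-alikes: they are no part of the job. Leave any purple or white look-alike of the part that bears chock_a_center alone.

How it is judged (in metres and radians):
On the way, in this order (a step that is already met when the one before it is completed fails the run):
1. the swing arm is fully out in its detent (over 1.5 rad) (value of joint swing_arm above 1.5 rad), for 0.2 s.
2. both mandrels lie in the Vs, one in the inner pair and one in the outer pair, with the arm still out (value of joint swing_arm above 1.5 rad and (((x of mandrel_a_center in the frame of seat_inner between -0.006 and 0.006 m and y of mandrel_a_center in the frame of seat_inner between -0.02 and 0.02 m and z of mandrel_a_center in the frame of seat_inner between -0.005 and 0.005 m and angle between the x axis of mandrel_a_center and the y axis of stand, either way round below 0.06 rad) and (x of mandrel_b_center in the frame of seat_outer between -0.006 and 0.006 m and y of mandrel_b_center in the frame of seat_outer between -0.02 and 0.02 m and z of mandrel_b_center in the frame of seat_outer between -0.005 and 0.005 m and angle between the x axis of mandrel_b_center and the y axis of stand, either way round below 0.06 rad)) or ((x of mandrel_a_center in the frame of seat_outer between -0.006 and 0.006 m and y of mandrel_a_center in the frame of seat_outer between -0.02 and 0.02 m and z of mandrel_a_center in the frame of seat_outer between -0.005 and 0.005 m and angle between the x axis of mandrel_a_center and the y axis of stand, either way round below 0.06 rad) and (x of mandrel_b_center in the frame of seat_inner between -0.006 and 0.006 m and y of mandrel_b_center in the frame of seat_inner between -0.02 and 0.02 m and z of mandrel_b_center in the frame of seat_inner between -0.005 and 0.005 m and angle between the x axis of mandrel_b_center and the y axis of stand, either way round below 0.06 rad)))), for 0.2 s.
At the end, for the whole second after the job is handed in: Swing arm past 1.5 rad; one mandrel in each pair of Vs, within 6 mm across, 5 mm in height, 20 mm lengthways and 0.06 rad; a chock over both above each cradle, within 7 mm across the mandrels, 14 mm along them, 6 mm in height, 0.1 rad; all at rest (all of step 2 and (((x of chock_a_center in the frame of chock_seat_fixed between -0.007 and 0.007 m and y of chock_a_center in the frame of chock_seat_fixed between -0.014 and 0.014 m and z of chock_a_center in the frame of chock_seat_fixed between -0.006 and 0.006 m and angle between the x axis of chock_a_center and the x axis of stand, either way round below 0.1 rad and angle between chock_a_center's own z axis and vertical below 0.1 rad) and (x of chock_b_center in the frame of chock_seat_swing between -0.007 and 0.007 m and y of chock_b_center in the frame of chock_seat_swing between -0.014 and 0.014 m and z of chock_b_center in the frame of chock_seat_swing between -0.006 and 0.006 m and angle between the x axis of chock_b_center and the x axis of stand, either way round below 0.1 rad and angle between chock_b_center's own z axis and vertical below 0.1 rad)) or ((x of chock_a_center in the frame of chock_seat_swing between -0.007 and 0.007 m and y of chock_a_center in the frame of chock_seat_swing between -0.014 and 0.014 m and z of chock_a_center in the frame of chock_seat_swing between -0.006 and 0.006 m and angle between the x axis of chock_a_center and the x axis of stand, either way round below 0.1 rad and angle between chock_a_center's own z axis and vertical below 0.1 rad) and (x of chock_b_center in the frame of chock_seat_fixed between -0.007 and 0.007 m and y of chock_b_center in the frame of chock_seat_fixed between -0.014 and 0.014 m and z of chock_b_center in the frame of chock_seat_fixed between -0.006 and 0.006 m and angle between the x axis of chock_b_center and the x axis of stand, either way round below 0.1 rad and angle between chock_b_center's own z axis and vertical below 0.1 rad))) and linear speed of each of mandrel_a, mandrel_b, chock_a, chock_b below 0.02 m/s); the robot touches nothing.
It fails at once if a bottle, the tape, the label roll or the pen is shoved more than 40 mm (distance of any of bottle_0, bottle_1, bottle_2, bottle_lying, tape_roll, label_roll, marker from where it was at the start of the episode above 0.04 m).
It fails at once if a standing bottle or the label roll is knocked over (angle between any of bottle_0, bottle_1, bottle_2, label_roll's own z axis and vertical above 0.5 rad).
It fails at once if a mandrel or a chock is dropped or flung (not held, and faster than 0.5 m/s, as after a fall of 13 mm) ((linear speed of mandrel_a above 0.5 m/s and contact force between the fingers and mandrel_a below 0.1 N) or (linear speed of mandrel_b above 0.5 m/s and contact force between the fingers and mandrel_b below 0.1 N) or (linear speed of chock_a above 0.5 m/s and contact force between the fingers and chock_a below 0.1 N) or (linear speed of chock_b above 0.5 m/s and contact force between the fingers and chock_b below 0.1 N)).
It also fails if it takes over 72 s, if anything falls off the work surface, if the arm or the gripper's body presses on something with over 40 N, if the wrist force passes 120 N, or if a joint passes its speed limit or range.

### The arm

A 6-joint arm with a two-finger parallel gripper is mounted at the origin on the work surface. World frame = base frame: x ahead of the robot, y to its left, z up, the work surface at z = 0. Lengths are in mm, angles in degrees, forces in N, time in s.
With the tool pointing down it reaches from about 350 to 850 mm from the base axis. Payload 8.1 kg.
Tool frame: the origin (TCP) lies at the very end of the fingers, on their centre line; the grasp point (between the pads) lies 19 mm behind it; z points along the fingers, y is the line along which they close (so a half turn about z gives the same grasp; the last joint's range is limited). The gripper opens to 85 mm and grips with 20 to 120 N. Pads are 22 mm wide; open, the fingers measure 114 mm over their backs; the gripper's body (76 mm by 85 mm) begins 54 mm behind the grasp point. The pads swing forward as they close: fully open they stand 13 mm farther back than shut.
Start: joints at [61.914, 7.471, 85.268, -0, 87.261, -4.893], TCP at [236.28, 551.522, 194.492] pointing down, gripper open.
Joint ranges: [-169.43, 169.43], [-51.17, 129.36], [1.28, 143.12], [-76.62, 256.62], [0, 156.53], [-152.29, 152.29]. Speed limits (degrees/s): [136.94, 136.94, 159.86, 180, 180, 180].

### API

Orientations are given as [roll, pitch, yaw] about the fixed x, y, z axes, in that order (R = Rz(yaw) Ry(pitch) Rx(roll)).
In Python, from bench import r gives the robot as it stands.
- The arm moves only by the shell command python3 -m jog 'ROWS' [FORCE]. ROWS is JSON, a list of rows, each a list of 7 numbers: the turn, a rotation vector about the tool's x, y, z in degrees, then the shift along the tool's x, y, z in mm, then the closure, from -1 (fully open) to 1 (shut), so that 0 is half open. A call has 1 to 5 rows; each row shifts and turns the commanded pose from where the row before left it, along the tool's axes as they then stand; what a row does not reach is not made up. A row lasts 1/10 s, in which the tool goes at most 50 mm and 8.59 degrees, less where a joint would pass 70% of its speed; a pose out of reach is approached as far as the arm can. A call is refused whole if a number of a shift passes 50 or a number of a turn 8.59, either way. A call with a gripper value outside its range is refused whole. The fingers move at their own pace and stop on an object; FORCE is the grip in N (left out, the last holds). Time passes only in rows, so rows that do not move let the fingers close. It gives the time, the measured TCP pose, the force, the opening and the grip force at its end, in the units of the state.
- r.sense(): the state, without advancing time (a new reading comes with each control period).
- r.snapshot(name): name is "scene" or "top" or "wrist"; returns a dict with "pixels" (480x640x3 uint8, red, green, blue), "fx", "fy", "cx", "cy" (pixels), "world_to_cam" (4x4, takes a point from world to camera coordinates); the wrist camera has in their place "hand_eye" (4x4, takes a point from camera to tool coordinates, whose origin is the TCP and whose axes are the flange's). Camera axes: x right, y up, looking along -z (the intrinsics and any distortion apply to the point x, -y, -z); pixel columns grow to the right and rows downward; lengths in mm; the calibration is good to about 2 mm. A picture is of the moment at which its call begins: read the wrist's pose just before it. There is no depth.
- r.hand_in(): hands the job in; it is judged then, once.
The state is a dict: "time": time; "joint_pos": joint angles; "qd": joint speeds; "joint_efforts": joint torques, N m; "tool_pos": TCP position; "tcp_rot": TCP orientation; "ft_force": force on the tool from outside, world axes, zero at the start; "wrist_torque": the same for the moment, N m; "finger_gap": finger opening in mm; "grip_force": force on a finger pad.
Only numpy, scipy, OpenCV 4.12 (cv2) and the standard library are available. Lean on these libraries where they do the work, as an engineer would, in place of code of your own. Each camera call takes 0.05 s, during which the arm holds its last target. There are 200 camera calls.

## Working session

There is one attempt and no reset: what is moved stays moved. The work goes in short steps, Python scripts to look and compute and a shell command to move; the robot and the scene stay as the last step left them, time stands still between calls to the robot, and variables do not carry over. Pictures are saved under pics/ and viewed, at most 10 in all, crops included, and the job is handed in when it is done.

```bash
ls; mkdir -p pics; python3 - <<'E'
from bench import r
import cv2
print(r.sense())
for n in("scene","top"):
    s=r.snapshot(n); cv2.imwrite(f"pics/{n}0.png",s["pixels"][:,:,::-1])
    print(n,s["fx"],s["fy"],s["cx"],s["cy"],s["world_to_cam"],[k for k in s])
E
```

```text
pics
{'time': 0.0, 'joint_pos': array([ 6.19152345e+01,  7.51483012e+00,  8.53280089e+01,  4.49287725e-04,
        8.72596253e+01, -4.89377717e+00]), 'qd': array([-0.01650179, -0.10220503, -0.05362608,  0.0165211 ,  0.10897589,
       -0.17572608]), 'joint_efforts': array([-2.47717173e-03, -5.69383121e+01, -5.00563788e+01, -5.05145272e-04,
        1.44524756e-02,  2.69392572e-06]), 'tool_pos': array([235.98238827, 551.00169197, 193.45953922]), 'tcp_rot': array([-1.79897948e+02, -9.18819196e-03,  1.56808982e+02]), 'ft_force': array([0.1634693 , 0.1989278 , 0.03665761]), 'wrist_torque': array([ 0.0196173 , -0.03378679,  0.00567987]), 'grip_force': 0.0, 'finger_gap': 85.37209218157949}
scene 465.3156563033325 465.3156563033325 318.7885320635694 240.48673977134072 [[-7.50849944e-01  6.60307047e-01 -1.47974686e-02  3.61465137e+02]
 [-4.84792611e-01 -5.35776129e-01  6.91317629e-01  1.70159806e+02]
 [ 4.48553772e-01  5.26249506e-01  7.22399454e-01 -1.60419606e+03]
 [ 0.00000000e+00  0.00000000e+00  0.00000000e+00  1.00000000e+00]] ['pixels', 'fx', 'fy', 'cx', 'cy', 'world_to_cam']
top 496.0089163817636 496.0089163817636 310.75002201488246 244.53685728570443 [[ 5.26736307e-02 -9.98603449e-01 -4.07933551e-03 -7.93736079e+00]
 [ 9.78548206e-01  5.08001657e-02  1.99656584e-01 -4.69603389e+02]
 [-1.99170522e-01 -1.45084636e-02  9.79857442e-01 -1.11804283e+03]
 [ 0.00000000e+00  0.00000000e+00  0.00000000e+00  1.00000000e+00]] ['pixels', 'fx', 'fy', 'cx', 'cy', 'world_to_cam']
```

View pics/scene0.png

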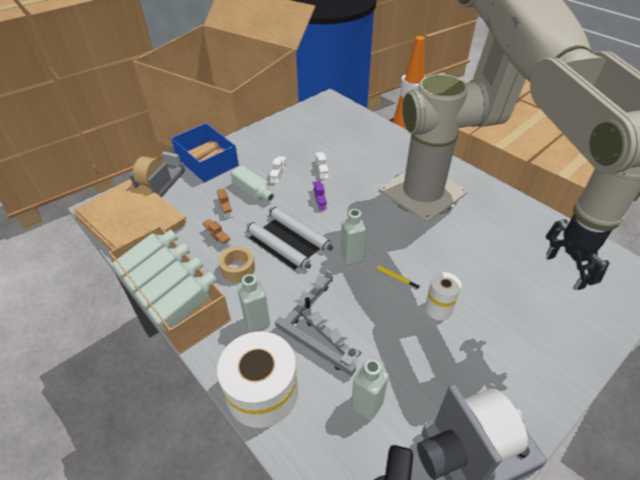

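View pics/top0.png

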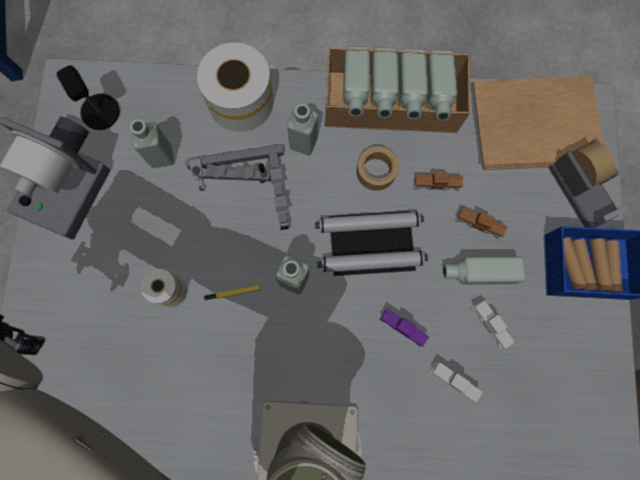

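The scene view shows the stand at about (320,330), the mandrels at (275,240), brown-orange chocks at (224,200) and (215,230), purple at (320,195), and white at (277,168) and (321,165). In the top view the stand spine runs (195,165)-(283,155). The fixed cradle reaches down to (285,225) and the folded arm's black grip is at about (262,168).

Chock candidates (top view): brown (438,180) and (483,221), purple (404,327), white (493,322) and (457,380). The description says wooden, so I choose the two brown ones. The wooden sticks in the blue box at (595,262) are not chocks. Next is a close crop to check.

```bash
cat > h.py <<'E'
from bench import r
import numpy as np, cv2
from scipy.spatial.transform import Rotation as R
def ray(s,uv,W=None):
    W=s["world_to_cam"] if W is None else W
    uv=np.atleast_2d(np.array(uv,float)); d=np.c_[(uv[:,0]-s["cx"])/s["fx"],-(uv[:,1]-s["cy"])/s["fy"],-np.ones(len(uv))]
    return -W[:3,:3].T@W[:3,3], d@W[:3,:3]
def plane(s,uv,z,W=None):
    o,d=ray(s,uv,W); return o+d*((z-o[2])/d[:,2])[:,None]
def tri(s1,uv1,s2,uv2):
    A=[];b=[]
    for s,uv in((s1,uv1),(s2,uv2)):
        o,d=ray(s,uv); d=d[0]/np.linalg.norm(d[0]); P=np.eye(3)-np.outer(d,d); A.append(P); b.append(P@o)
    return np.linalg.lstsq(np.vstack(A),np.hstack(b),rcond=None)[0]
def wrist():
    st=r.sense(); s=r.snapshot("wrist")
    T=np.eye(4); T[:3,:3]=R.from_euler("xyz",st["tcp_rot"],degrees=True).as_matrix(); T[:3,3]=st["tool_pos"]
    s["world_to_cam"]=np.linalg.inv(T@s["hand_eye"]); return s
def go(target,yaw):
    """tool-frame shift and turn from the current pose to a tool-down pose"""
    st=r.sense(); M=R.from_euler("xyz",st["tcp_rot"],degrees=True); N=R.from_euler("xyz",[180,0,yaw],degrees=True)
    print("pos",st["tool_pos"].round(1),"rot",st["tcp_rot"].round(1),"shift(tool now)",M.inv().apply(np.array(target)-st["tool_pos"]).round(1),"shift(after turn)",N.inv().apply(np.array(target)-st["tool_pos"]).round(1),"turn",np.degrees((M.inv()*N).as_rotvec()).round(1))
E
python3 - <<'E'
from h import *
t=r.snapshot("top"); p=t["pixels"]; s=r.snapshot("scene")
a=cv2.resize(p[130:240,170:310],None,fx=5.7,fy=5.4,interpolation=cv2.INTER_CUBIC)[:,:800]
a=cv2.resize(p[135:240,175:315],(800,600),interpolation=cv2.INTER_CUBIC); cv2.imwrite("pics/stand.png",a[:,:,::-1])
c=p[160:240,400:520]; cv2.imwrite("pics/chocks.png",cv2.resize(c,(800,533),interpolation=cv2.INTER_CUBIC)[:,:,::-1])
h=cv2.cvtColor(p,cv2.COLOR_RGB2HSV)
print(h[180,425],h[181,455],h[215,465],h[150,500])
for nm,b in(("A",(405,160,470,198)),("B",(450,198,515,242))):
    m=cv2.inRange(h[b[1]:b[3],b[0]:b[2]],(5,110,40),(20,255,255)); n,l,stt,ce=cv2.connectedComponentsWithStats(m)
    k=1+np.argmax(stt[1:,4]); ys,xs=np.where(l==k); q=cv2.minAreaRect(np.c_[xs+b[0],ys+b[1]].astype(np.float32)); bp=cv2.boxPoints(q)
    print(nm,stt[k,4],q); print(plane(t,bp,30).round(1), plane(t,[q[0]],30).round(1))
b=(310,200,435,280); m=cv2.inRange(cv2.cvtColor(p,cv2.COLOR_RGB2GRAY)[b[1]:b[3],b[0]:b[2]],140,255)
n,l,stt,ce=cv2.connectedComponentsWithStats(m)
for k in range(1,n):
    if stt[k,4]>300:
        ys,xs=np.where(l==k); q=cv2.minAreaRect(np.c_[xs+b[0],ys+b[1]].astype(np.float32)); print("M",stt[k],q, plane(t,[q[0]],30).round(1),plane(t,cv2.boxPoints(q),30).round(0).tolist())
E
```

```text
[ 13 133 115] [ 14 133 119] [ 13 132 114] [ 15 102 147]
A 564 ((438.5, 180.0), (16.0, 45.0), 90.0)
[[ 667.9 -231.7   30. ]
 [ 673.5 -342.    30. ]
 [ 632.4 -341.6   30. ]
 [ 626.8 -232.1   30. ]] [[ 650.1 -286.9   30. ]]
B 601 ((482.51727294921875, 221.29310607910156), (47.664241790771484, 16.413307189941406), 23.198589324951172)
[[ 552.7 -332.4   30. ]
 [ 591.3 -348.2   30. ]
 [ 549.8 -452.8   30. ]
 [ 511.8 -436.4   30. ]] [[ 551.3 -392.6   30. ]]
M [ 14  17  92  11 370] ((369.4893798828125, 221.8455810546875), (4.437734603881836, 91.33476257324219), 86.05481719970703) [[ 535.9 -121.4   30. ]] [[528.0, -12.0, 30.0], [555.0, -230.0, 30.0], [544.0, -231.0, 30.0], [517.0, -13.0, 30.0]]
M [ 17  56  93  11 391] ((373.0141906738281, 261.2161560058594), (4.634718418121338, 92.32672119140625), 86.2359619140625) [[ 440.3 -132.5   30. ]] [[433.0, -23.0, 30.0], [459.0, -241.0, 30.0], [448.0, -242.0, 30.0], [422.0, -25.0, 30.0]]
```

View pics/stand.png

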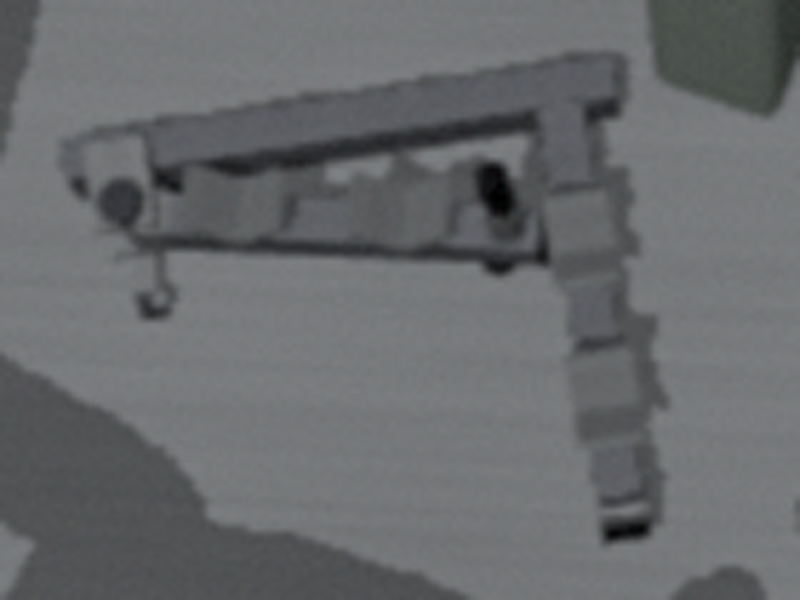

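View pics/chocks.png

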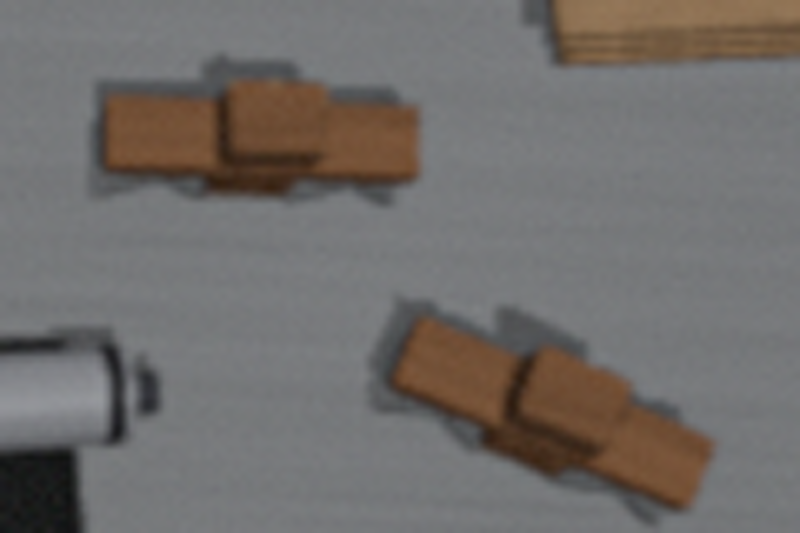

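The crops confirm two plain wooden two-V chocks with grip blocks, the brown ones. In the stand crop the hinge cap is at (122,200), the black grip top at (492,180), and the fixed cradle runs (575,150)-(627,520) with Vs at about (583,235) and (608,395).

```bash
python3 - <<'E'
from h import *
t=r.snapshot("top")
f=lambda x,y:(175+x*.175,135+y*.175)
for n,c,z in(("hingecap",(122,200),90),("grip",(492,180),103),("grip foot",(505,215),67),("Vin",(583,235),57),("Vout",(608,395),57),("spineL",(75,160),40),("spineR",(600,80),40)):
    print(n,plane(t,f(*c),z).round(1))
print("bottles", [plane(t,u,180).round(0).tolist() for u in((303,109),(291,265),(141,128))])
w=wrist(); print(w["hand_eye"].round(3), w["fx"],w["cx"],w["cy"])
go([560,80,330],90)
go([560,80,330],0)
E
```

```text
hingecap [[624.3 292.2  90. ]]
grip [[635.8 140.  103. ]]
grip foot [[634.  138.1  67. ]]
Vin [[630.4 106.   57. ]]
Vout [[561.4  91.1  57. ]]
spineL [[658.8 327.4  40. ]]
spineR [[706.6 105.   40. ]]
bottles [[[745.0, 48.0, 180.0]], [[397.0, 53.0, 180.0]], [[683.0, 399.0, 180.0]]]
[[ 1.00000e-03  9.59000e-01  2.83000e-01  7.21690e+01]
 [ 1.00000e+00 -0.00000e+00 -1.00000e-03 -5.73000e-01]
 [-1.00000e-03  2.83000e-01 -9.59000e-01 -1.79177e+02]
 [ 0.00000e+00  0.00000e+00  0.00000e+00  1.00000e+00]] 356.1661014536462 322.55376480655406 241.90115877223764
pos [236.2 551.4 194.1] rot [-180.    -0.   156.8] shift(tool now) [-483.3 -305.8 -135.7] shift(after turn) [-471.4  323.8 -135.9] turn [-0.   0.  66.8]
pos [236.2 551.4 194.1] rot [-180.    -0.   156.8] shift(tool now) [-483.3 -305.8 -135.7] shift(after turn) [ 323.8  471.4 -135.9] turn [ -0.    0.  156.8]
```

```bash
python3 - <<'E'
from h import *
go([610,190,250],94)
E
```

```text
pos [236.2 551.4 194.1] rot [-180.    -0.   156.8] shift(tool now) [-485.9 -185.   -55.8] shift(after turn) [-386.6  347.7  -55.9] turn [-0.   0.  62.8]
```

```bash
python3 -m jog '[[0,0,0,-40,-15,-28,-1],[0,0,0,-40,-15,-28,-1],[0,0,0,-40,-15,0,-1],[0,0,0,-40,-15,0,-1],[0,0,0,-40,-15,0,-1]]'
python3 -m jog '[[0,0,0,-40,-15,0,0],[0,0,0,-40,-15,0,0],[0,0,0,-40,-15,0,0],[0,0,0,-40,-15,0,0],[0,0,0,-40,-15,0,0]]'
python3 -m jog '[[0,0,0,-40,-15,0,0],[0,0,0,-40,-20,0,0],[0,0,7.85,0,0,0,0.3],[0,0,7.85,0,0,0,0.3],[0,0,7.85,0,0,0,0.3]]'
python3 -m jog '[[0,0,7.85,0,0,0,0.3],[0,0,7.85,0,0,0,0.3],[0,0,7.85,0,0,0,0.3],[0,0,7.85,0,0,0,0.3],[0,0,7.85,0,0,0,0.3]]'
python3 -m jog '[[0,0,0,0,0,0,0.3],[0,0,0,0,0,0,0.3]]'
python3 - <<'E'
from h import *
go([610,190,250],94)
w=wrist(); p=w["pixels"]; cv2.imwrite("pics/w1.png",p[:,:,::-1]); np.save("w1.npy",w,allow_pickle=True)
E
```

```text
time: 0.8
tool_pos: [390.4, 403.9, 249.8]
tcp_rot: [180.0, 0.0, 156.8]
ft_force: [0.4, 0.2, -0.2]
finger_gap: 85.2
grip_force: 0.0
time: 1.3
tool_pos: [544.7, 255.9, 249.4]
tcp_rot: [180.0, 0.0, 156.8]
ft_force: [-0.0, -0.1, 0.3]
finger_gap: 42.4
grip_force: 0.0
time: 1.8
tool_pos: [603.6, 193.0, 249.0]
tcp_rot: [-180.0, -0.0, 132.9]
ft_force: [-0.2, -0.5, 0.2]
finger_gap: 29.9
grip_force: 0.0
time: 2.3
tool_pos: [603.3, 193.6, 249.2]
tcp_rot: [-180.0, 0.0, 93.7]
ft_force: [-0.4, -0.1, 0.4]
finger_gap: 30.0
grip_force: 0.0
time: 2.5
tool_pos: [603.3, 193.7, 249.2]
tcp_rot: [-180.0, 0.0, 94.2]
ft_force: [-0.0, -0.4, -0.1]
finger_gap: 30.0
grip_force: 0.0
pos [603.3 193.7 249.2] rot [-180.     0.    94.2] shift(tool now) [-4.2  6.4 -0.8] shift(after turn) [-4.1  6.4 -0.8] turn [-0.   0.   0.2]
```

View pics/w1.png

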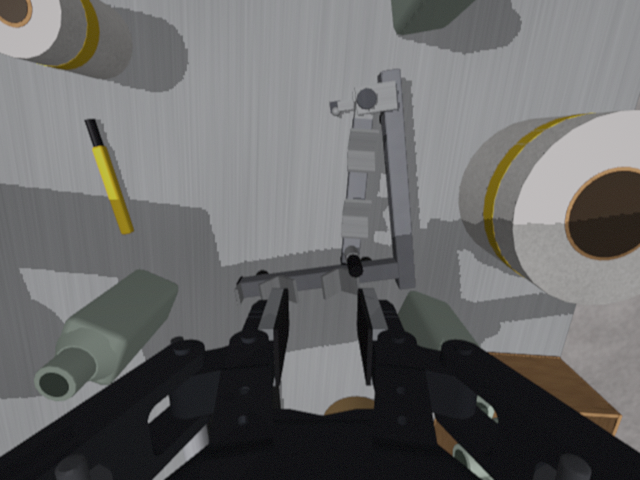

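The wrist view shows the hinge cap at (367,98), the black grip with its top at about (356,267), the spine from (396,72) to (405,285), and the fixed cradle's outer end at (240,290).

```bash
python3 - <<'E'
from h import *
w=np.load("w1.npy",allow_pickle=True).item(); t=r.snapshot("top"); s=r.snapshot("scene")
gray=cv2.cvtColor(w["pixels"],cv2.COLOR_RGB2GRAY)
m=(gray[240:285,335:372]<35).astype(np.uint8); n,l,stt,ce=cv2.connectedComponentsWithStats(m)
print(stt[1:],ce[1:]+[335,240])
for nm,uv,z in(("griptop",(356,267),103),("gripmid",(353,261),85),("hinge",(367,98),90),("spine a",(391,72),40),("a2",(401,70),40),("spine b",(397,286),40),("b2",(413,286),40)): print(nm,plane(w,uv,z).round(1))
gt=cv2.cvtColor(t["pixels"],cv2.COLOR_RGB2GRAY)
f=lambda x,y:(175+x*.175,135+y*.175)
print("tri grip", tri(t,f(492,180),w,(354,263)).round(1),"hinge",tri(t,f(122,200),w,(367,98)).round(1))
E
```

```text
[[  7  15  28  22 300]] [[354.81666667 265.07666667]]
griptop [[639.2 146.7 103. ]]
gripmid [[637.8 146.4  85. ]]
hinge [[634.5 301.1  90. ]]
spine a [[661.2 332.3  40. ]]
a2 [[670.9 334.8  40. ]]
spine b [[697.9 103.6  40. ]]
b2 [[716.8 105.   40. ]]
tri grip [640.8 143.2  84.6] hinge [640.1 305.3  43.6]
```

```bash
python3 -m jog '[[0,0,4.2,0,0,0,0],[0,0,0,-24,18,30,0],[0,0,0,-24.7,18.2,30,0],[0,0,0,0,0,30,0],[0,0,0,0,0,20,0]]'
python3 -m jog '[[0,0,0,0,0,20,0],[0,0,0,0,0,20,0],[0,0,0,0,0,12,0],[0,0,0,0,0,11,0],[0,0,0,0,0,0,0.5]]' 20
python3 -m jog '[[0,0,0,0,0,0,0.5],[0,0,0,0,0,0,0.5]]'
python3 - <<'E'
from h import *
w=wrist(); p=w["pixels"]; cv2.imwrite("pics/w2.png",p[100:480,150:500,::-1])
E
```

```text
time: 3.15
tool_pos: [638.6, 143.6, 136.3]
tcp_rot: [-179.8, 0.0, 89.8]
ft_force: [0.1, 0.1, -0.8]
finger_gap: 42.9
grip_force: 0.0
time: 3.65
tool_pos: [638.3, 144.7, 74.6]
tcp_rot: [-179.9, 0.0, 89.8]
ft_force: [-0.5, -0.5, -0.7]
finger_gap: 29.3
grip_force: 0.0
time: 3.85
tool_pos: [640.3, 145.0, 77.8]
tcp_rot: [179.9, -0.0, 89.8]
ft_force: [-0.1, 0.7, -0.3]
finger_gap: 21.5
grip_force: 0.0
```

View pics/w2.png

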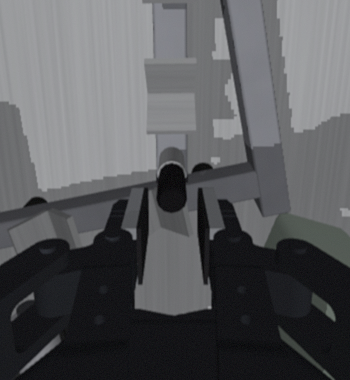

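The grip is at crop (172,188), between the pads sideways, but it looks forward of them (tool +x). Measuring it.

```bash
python3 - <<'E'
from h import *
w=wrist(); print(r.sense()["tool_pos"])
g=cv2.cvtColor(w["pixels"],cv2.COLOR_RGB2GRAY)
for uv,z in(((322,298),103),((322,268),68),((322,285),85)): print(plane(w,uv,z).round(1))
E
```

```text
[640.18389666 144.99351229  77.62364428]
[[639.6 143.6 103. ]]
[[639.7 145.6  68. ]]
[[639.7 142.5  85. ]]
```

```bash
for i in 1; do :; done; python3 -m jog '[[0,0,5,0.6,-14.2,0,0.5],[0,0,5,0.6,-14.2,0,0.5],[0,0,5,0.6,-14.2,0,0.5],[0,0,5,0.6,-14.2,0,0.5],[0,0,5,0.6,-14.2,0,0.5]]'
python3 -m jog '[[0,0,5,0.6,-14.2,0,0.5],[0,0,5,0.6,-14.2,0,0.5],[0,0,5,0.6,-14.2,0,0.5],[0,0,5,0.6,-14.2,0,0.5],[0,0,5,0.6,-14.2,0,0.5]]'
python3 -m jog '[[0,0,5,0.6,-14.2,0,0.5],[0,0,5,0.6,-14.2,0,0.5],[0,0,5,0.6,-14.2,0,0.5],[0,0,4,0.4,-11.4,0,0.5],[0,0,3,0.2,-8.5,0,0.5]]'
python3 -m jog '[[0,0,3,0.2,-8.5,0,0.5],[0,0,3,0.2,-8.5,0,0.5],[0,0,0,0,0,0,0.5],[0,0,0,0,0,0,0.5]]'
python3 - <<'E'
from h import *
print(r.sense()["tool_pos"],r.sense()["tcp_rot"],r.sense()["ft_force"])
t=r.snapshot("top");w=wrist(); cv2.imwrite("pics/w3.png",np.hstack([cv2.resize(t["pixels"][130:250,170:310],(420,360)),cv2.resize(w["pixels"][100:480,130:510],(360,360))])[:,:,::-1])
E
```

```text
time: 4.45
tool_pos: [570.5, 160.4, 77.1]
tcp_rot: [179.9, -0.0, 64.6]
ft_force: [1.0, 0.1, 0.4]
finger_gap: 21.1
grip_force: 0.0
time: 4.95
tool_pos: [514.7, 203.7, 77.2]
tcp_rot: [180.0, -0.1, 39.6]
ft_force: [-1.2, -0.4, 0.7]
finger_gap: 21.2
grip_force: 0.0
time: 5.45
tool_pos: [484.8, 258.7, 77.2]
tcp_rot: [-180.0, -0.1, 17.7]
ft_force: [0.5, -0.2, 0.5]
finger_gap: 21.2
grip_force: 0.0
time: 5.85
tool_pos: [480.6, 274.2, 76.8]
tcp_rot: [180.0, -0.0, 11.9]
ft_force: [-0.5, -0.6, 0.2]
finger_gap: 21.4
grip_force: 0.0
[480.5624987  274.21575593  76.81713624] [ 1.79999962e+02 -4.81184942e-02  1.19242581e+01] [-0.49344687 -0.60794884  0.19473498]
```

View pics/w3.png

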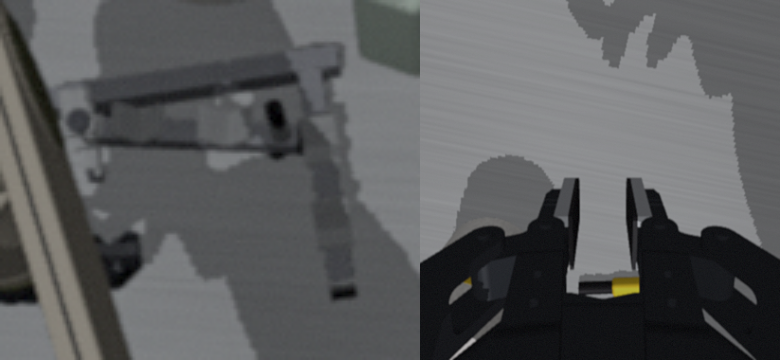

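The arm did not move: the grip is still at its folded place in the top view, crop (275,113), so the fingers missed it. Checking where the TCP projects in the wrist camera.

```bash
python3 - <<'E'
from h import *
w=r.snapshot("wrist"); H=np.linalg.inv(w["hand_eye"])
for p in([0,0,0],[0,0,-19],[11,0,0],[-11,0,0],[11,10,0],[-11,10,0],[-11,10,-22]):
    c=H@np.r_[p,1]; print(p,(w["fx"]*c[0]/-c[2]+w["cx"]).round(0),(w["fy"]*-c[1]/-c[2]+w["cy"]).round(0))
w1=np.load("w1.npy",allow_pickle=True).item(); t=r.snapshot("top")
g=cv2.cvtColor(t["pixels"],cv2.COLOR_RGB2GRAY); sub=g[155:180,250:275]; print(sub.min()); ys,xs=np.where(sub<30); print(xs.mean()+250,ys.mean()+155,xs.min()+250,xs.max()+250,ys.min()+155,ys.max()+155)
E
```

```text
[0, 0, 0] 322.0 275.0
[0, 0, -19] 322.0 289.0
[11, 0, 0] 322.0 256.0
[-11, 0, 0] 322.0 294.0
[11, 10, 0] 341.0 256.0
[-11, 10, 0] 340.0 294.0
[-11, 10, -22] 343.0 313.0
0
261.2291666666667 166.89583333333334 252 270 157 179
```

```bash
python3 - <<'E'
from h import *
st=r.sense(); P=st["tool_pos"]; print(st["joint_pos"].round(1),st["finger_gap"]); out=[]
for n in("scene","top"):
    s=r.snapshot(n); im=s["pixels"].copy()
    c=[]
    for q in(P,P+[0,0,40],np.array([640,144,103.])):
        v=s["world_to_cam"]@np.r_[q,1]; c.append((s["fx"]*v[0]/-v[2]+s["cx"],s["cy"]-s["fy"]*v[1]/-v[2]))
    print(n,np.round(c,1))
    x,y=int(c[0][0]),int(c[0][1]); k=cv2.resize(im[y-60:y+60,x-60:x+60],(400,400),interpolation=cv2.INTER_CUBIC)
    for q,col in zip(c,((255,0,0),(0,255,0),(0,255,255))): cv2.circle(k,(int((q[0]-x+60.5)*3.333),int((q[1]-y+60.5)*3.333)),3,col,-1)
    out.append(k)
cv2.imwrite("pics/chk.png",np.hstack(out)[:,:,::-1])
E
```

```text
[ 24.4   5.3 100.3  -0.   74.5 102.5] 21.482574617095768
scene [[389.4 301.8]
 [390.9 292.2]
 [308.6 298.7]]
top [[199.5 231.6]
 [195.5 227.6]
 [259.5 164.7]]
```

View pics/chk.png

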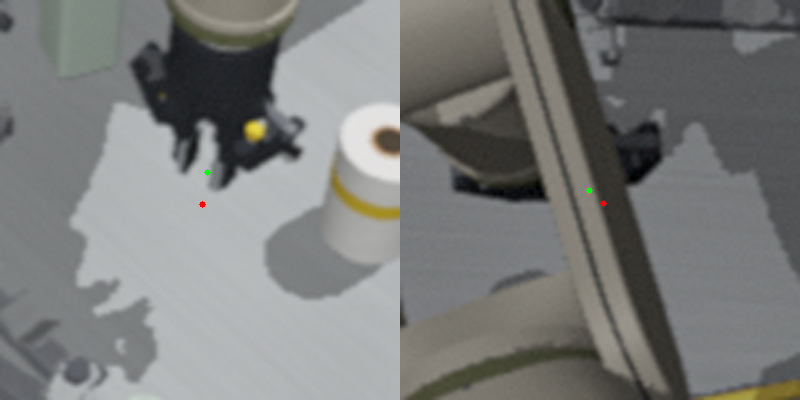

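The scene crop shows the real fingertips at about crop (205,178), roughly 38 mm above the reported TCP (red, (202,204)). So the fingers end well short of it and passed over the grip. I'll probe the free bench here to measure the offset.

```bash
python3 -m jog '[[0,0,0,0,0,20,0.15],[0,0,0,0,0,20,0.15],[0,0,0,0,0,20,0.15],[0,0,0,0,0,10,0.15],[0,0,0,0,0,0,0.15]]'
python3 -m jog '[[0,0,0,0,0,4,0.15],[0,0,0,0,0,4,0.15],[0,0,0,0,0,4,0.15],[0,0,0,0,0,0,0.15]]'
python3 -m jog '[[0,0,0,0,0,4,0.15],[0,0,0,0,0,4,0.15],[0,0,0,0,0,0,0.15]]'
```

```text
time: 6.65
tool_pos: [478.8, 273.4, 4.6]
tcp_rot: [180.0, 0.2, 11.8]
ft_force: [-0.4, -0.2, -0.4]
finger_gap: 36.3
grip_force: 0.0
time: 7.05
tool_pos: [480.1, 274.1, -5.9]
tcp_rot: [180.0, 0.0, 11.8]
ft_force: [0.2, 0.4, -0.4]
finger_gap: 36.4
grip_force: 0.0
time: 7.35
tool_pos: [479.7, 273.9, -14.5]
tcp_rot: [180.0, 0.1, 11.8]
ft_force: [0.4, 0.2, -0.7]
finger_gap: 36.5
grip_force: 0.0
```

Confirmed: there is no contact at reported z = -14. Going on.

```bash
python3 -m jog '[[0,0,0,0,0,4,0.15],[0,0,0,0,0,4,0.15],[0,0,0,0,0,0,0.15]]'
python3 -m jog '[[0,0,0,0,0,3,0.15],[0,0,0,0,0,0,0.15]]'
python3 -m jog '[[0,0,0,0,0,3,0.15],[0,0,0,0,0,0,0.15]]'
python3 -m jog '[[0,0,0,0,0,2,0.15],[0,0,0,0,0,0,0.15]]'
```

```text
time: 7.65
tool_pos: [479.7, 273.9, -22.5]
tcp_rot: [180.0, 0.1, 11.8]
ft_force: [-0.6, -0.6, -0.4]
finger_gap: 36.2
grip_force: 0.0
time: 7.85
tool_pos: [480.0, 274.0, -25.1]
tcp_rot: [180.0, 0.0, 11.8]
ft_force: [0.2, -0.5, -0.1]
finger_gap: 36.5
grip_force: 0.0
time: 8.05
tool_pos: [480.0, 274.1, -28.1]
tcp_rot: [180.0, 0.0, 11.8]
ft_force: [-0.6, 0.4, 0.1]
finger_gap: 36.1
grip_force: 0.0
time: 8.25
tool_pos: [480.1, 274.1, -29.9]
tcp_rot: [180.0, 0.0, 11.8]
ft_force: [-0.1, -0.5, 0.1]
finger_gap: 36.0
grip_force: 0.0
```

```bash
python3 -m jog '[[0,0,0,0,0,3,0.15],[0,0,0,0,0,0,0.15]]'
python3 -m jog '[[0,0,0,0,0,3,0.15],[0,0,0,0,0,0,0.15]]'
python3 -m jog '[[0,0,0,0,0,2,0.15],[0,0,0,0,0,0,0.15]]'
```

```text
time: 8.45
tool_pos: [480.0, 274.0, -33.1]
tcp_rot: [180.0, 0.0, 11.8]
ft_force: [0.0, 1.0, -0.1]
finger_gap: 36.7
grip_force: 0.0
time: 8.65
tool_pos: [479.9, 274.0, -36.2]
tcp_rot: [180.0, 0.0, 11.8]
ft_force: [0.7, 0.6, 0.2]
finger_gap: 36.5
grip_force: 0.0
time: 8.85
tool_pos: [480.4, 274.2, -37.7]
tcp_rot: [-180.0, -0.0, 11.8]
ft_force: [0.7, -0.2, 0.9]
finger_gap: 36.6
grip_force: 0.0
```

```bash
python3 -m jog '[[0,0,0,0,0,2,0.15],[0,0,0,0,0,0,0.15]]'
python3 -m jog '[[0,0,0,0,0,2,0.15],[0,0,0,0,0,0,0.15]]'
python3 -m jog '[[0,0,0,0,0,2,0.15],[0,0,0,0,0,0,0.15]]'
python3 - <<'E'
from h import *
s=r.snapshot("scene"); g=cv2.cvtColor(s["pixels"],cv2.COLOR_RGB2GRAY)
P=r.sense()["tool_pos"]; 
for z in(0,10,20):
    v=s["world_to_cam"]@np.array([P[0],P[1],z,1]); print(z,(s["fx"]*v[0]/-v[2]+s["cx"]),s["cy"]-s["fy"]*v[1]/-v[2])
m=g[270:345,360:430]<45; ys,xs=np.where(m); print(xs.min()+360,xs.max()+360,ys.max()+270)
for y in range(300,332,2): xx=np.where(g[y,360:430]<45)[0]; print(y,(xx.min()+360,xx.max()+360,len(xx)) if len(xx) else None)
E
```

```text
time: 9.05
tool_pos: [480.5, 274.3, -37.9]
tcp_rot: [180.0, 0.0, 11.8]
ft_force: [-8.2, -4.5, 17.8]
finger_gap: 36.2
grip_force: 9.7
time: 9.25
tool_pos: [480.5, 274.3, -38.0]
tcp_rot: [180.0, 0.0, 11.8]
ft_force: [-18.3, -9.1, 40.3]
finger_gap: 36.4
grip_force: 19.8
time: 9.45
tool_pos: [480.6, 274.4, -38.1]
tcp_rot: [180.0, 0.1, 11.8]
ft_force: [-27.9, -14.9, 59.1]
finger_gap: 36.1
grip_force: 29.9
0 386.7740579538181 318.95475142393866
10 387.1154203882317 316.81254122795383
20 387.46079324473357 314.6451637428308
367 417 322
300 (np.int64(370), np.int64(402), 28)
302 (np.int64(371), np.int64(401), 27)
304 (np.int64(375), np.int64(401), 21)
306 (np.int64(376), np.int64(398), 14)
308 (np.int64(379), np.int64(397), 8)
310 (np.int64(380), np.int64(398), 8)
312 (np.int64(380), np.int64(408), 9)
314 (np.int64(379), np.int64(407), 10)
316 (np.int64(393), np.int64(405), 13)
318 (np.int64(394), np.int64(402), 9)
320 (np.int64(395), np.int64(396), 2)
322 (np.int64(394), np.int64(394), 1)
324 None
326 None
328 None
330 None
```

Contact comes at reported z = -38 with the gap at 36, so the real tip is 38 mm above the reported TCP and I'll use that from here. Retreating and going back to the grip, with the tip at 74 mm.

```bash
python3 -m jog '[[0,0,0,0,0,-10,0],[0,0,0,0,0,-30,0],[0,0,0,0,0,-40,0],[0,0,0,0,0,-45,0],[0,0,0,26,32,0,0]]'
python3 -m jog '[[0,0,0,26,32,0,0],[0,0,0,26,32,0,0],[0,0,0,26,32,0,0],[0,0,0,25.6,32.1,0,0],[0,0,-7.8,0,0,0,0]]'
python3 -m jog '[[0,0,-7.8,0,0,0,0],[0,0,-7.8,0,0,0,0],[0,0,-7.8,0,0,0,0],[0,0,-7.8,0,0,0,0],[0,0,-7.8,0,0,0,0]]'
python3 -m jog '[[0,0,-7.8,0,0,0,0],[0,0,-7.8,0,0,0,0],[0,0,-7.8,0,0,0,0],[0,0,-7.8,0,0,0,0],[0,0,0,0,0,0,0]]'
python3 - <<'E'
from h import *
go([640,144,36],90)
w=wrist(); g=cv2.cvtColor(w["pixels"],cv2.COLOR_RGB2GRAY)
cv2.imwrite("pics/w4.png",w["pixels"][:,:,::-1])
m=(g[200:330,300:350]<30).astype(np.uint8); n,l,stt,ce=cv2.connectedComponentsWithStats(m); print(stt[1:],(ce[1:]+[300,200]).round(0).tolist())
E
```

```text
time: 10.0
tool_pos: [514.9, 252.5, 89.3]
tcp_rot: [-179.8, -0.6, 12.1]
ft_force: [1.9, 0.7, 0.9]
finger_gap: 43.1
grip_force: 0.0
time: 10.5
tool_pos: [643.0, 139.8, 80.9]
tcp_rot: [179.9, -0.0, 19.4]
ft_force: [-1.0, -0.2, 0.5]
finger_gap: 43.1
grip_force: 0.0
time: 11.0
tool_pos: [639.7, 143.9, 81.0]
tcp_rot: [-180.0, 0.0, 58.9]
ft_force: [0.8, -0.1, 0.3]
finger_gap: 42.3
grip_force: 0.0
time: 11.5
tool_pos: [639.7, 143.9, 81.1]
tcp_rot: [-180.0, 0.0, 89.9]
ft_force: [0.1, 0.4, 0.3]
finger_gap: 43.0
grip_force: 0.0
pos [639.7 143.9  81.1] rot [-180.     0.    89.9] shift(tool now) [ 0.1  0.3 45.1] shift(after turn) [ 0.1  0.3 45.1] turn [-0.   0.  -0.1]
[[   8   61   30   46 1099]
 [  43   62    7    7   31]] [[322.0, 284.0], [347.0, 265.0]]
```

```bash
python3 -m jog '[[0,0,0,0,0,15,0],[0,0,0,0,0,15,0],[0,0,0,0,0,15,0],[0,0,0,0,0,0,0.5],[0,0,0,0,0,0,0.5]]'
python3 -m jog '[[0,0,5,0.6,-14.2,0,0.5],[0,0,5,0.6,-14.2,0,0.5],[0,0,5,0.6,-14.2,0,0.5]]'
python3 -m jog '[[0,0,5,0.6,-14.2,0,0.5],[0,0,0,0,0,0,0.5]]'
python3 - <<'E'
from h import *
t=r.snapshot("top"); g=cv2.cvtColor(t["pixels"],cv2.COLOR_RGB2GRAY); print((g[160:173,256:266]<30).sum())
w=wrist(); g=cv2.cvtColor(w["pixels"],cv2.COLOR_RGB2GRAY); m=(g[200:330,300:345]<30).astype(np.uint8); n,l,stt,ce=cv2.connectedComponentsWithStats(m); print(stt[1:],(ce[1:]+[300,200]).round(0).tolist())
E
```

```text
time: 12.05
tool_pos: [638.9, 143.8, 34.9]
tcp_rot: [-179.9, 0.0, 89.8]
ft_force: [0.0, -0.9, 0.3]
finger_gap: 21.1
grip_force: 0.0
time: 12.35
tool_pos: [598.2, 149.5, 37.3]
tcp_rot: [179.9, -0.0, 74.6]
ft_force: [0.3, -0.4, -0.4]
finger_gap: 21.2
grip_force: 0.2
time: 12.55
tool_pos: [583.4, 154.6, 37.0]
tcp_rot: [-180.0, -0.0, 69.8]
ft_force: [0.3, -0.2, -0.4]
finger_gap: 21.3
grip_force: 0.0
0
[[   0   94   33   36 1032]
 [  34  109    1    1    1]] [[316.0, 313.0], [334.0, 309.0]]
```

The grip has left its old place and is riding between the fingers, so I continue the sweep.

```bash
python3 -m jog '[[0,0,5,0.6,-14.2,0,0.5],[0,0,5,0.6,-14.2,0,0.5],[0,0,5,0.6,-14.2,0,0.5],[0,0,5,0.6,-14.2,0,0.5],[0,0,5,0.6,-14.2,0,0.5]]'
python3 -m jog '[[0,0,5,0.6,-14.2,0,0.5],[0,0,5,0.6,-14.2,0,0.5],[0,0,5,0.6,-14.2,0,0.5],[0,0,5,0.6,-14.2,0,0.5],[0,0,3,0.2,-8.5,0,0.5]]'
python3 -m jog '[[0,0,3,0.2,-8.5,0,0.5],[0,0,3,0.2,-8.5,0,0.5],[0,0,2,0.1,-5.7,0,0.5],[0,0,0,0,0,0,0.5],[0,0,0,0,0,0,0.5]]'
python3 - <<'E'
from h import *
w=wrist(); g=cv2.cvtColor(w["pixels"],cv2.COLOR_RGB2GRAY); m=(g[200:345,296:350]<30).astype(np.uint8); n,l,stt,ce=cv2.connectedComponentsWithStats(m); print(stt[1:],(ce[1:]+[296,200]).round(0).tolist())
print(plane(w,(ce[1]+[296,200]),95).round(1))
E
```

```text
time: 13.15
tool_pos: [525.7, 191.9, 36.9]
tcp_rot: [179.9, -0.1, 44.7]
ft_force: [0.7, -0.1, -0.1]
finger_gap: 21.8
grip_force: 0.3
time: 13.65
tool_pos: [489.9, 246.8, 36.9]
tcp_rot: [180.0, -0.1, 21.8]
ft_force: [0.5, -1.6, -0.5]
finger_gap: 21.2
grip_force: 0.6
time: 14.15
tool_pos: [482.9, 267.7, 36.6]
tcp_rot: [180.0, -0.0, 13.9]
ft_force: [-0.6, -0.9, -0.5]
finger_gap: 21.1
grip_force: 0.0
[[   0   89    2   54   88]
 [  52   89    2   52   78]
 [   7   95   38   50 1418]] [[296.0, 316.0], [349.0, 316.0], [322.0, 320.0]]
[[487.  278.6  95. ]]
```

```bash
python3 -m jog '[[0,0,2,0,-5.5,0,0.5],[0,0,0,0,-3,0,0.5],[0,0,0,0,0,0,0.5]]'
python3 -m jog '[[0,0,0,0,-3,0,0.5],[0,0,0,0,0,0,0.5]]'
python3 -m jog '[[0,0,0,0,-3,0,0.5],[0,0,0,0,0,0,0.5]]'
```

```text
time: 14.5
tool_pos: [480.7, 274.6, 36.4]
tcp_rot: [179.9, -0.0, 11.9]
ft_force: [0.8, -6.5, 2.2]
finger_gap: 21.4
grip_force: 3.2
time: 14.7
tool_pos: [480.6, 274.7, 36.3]
tcp_rot: [179.6, 0.0, 11.9]
ft_force: [3.1, -18.8, 3.8]
finger_gap: 21.4
grip_force: 9.7
time: 14.9
tool_pos: [480.6, 274.8, 36.3]
tcp_rot: [179.4, 0.1, 11.8]
ft_force: [4.3, -31.9, 7.7]
finger_gap: 21.6
grip_force: 16.3
```

The arm is hard against its stop: 32 N, and the grip no longer moves. Backing off, opening, rising, and turning to view both cradles.

```bash
python3 -m jog '[[0,0,0,0,8.5,0,0.2],[0,0,0,0,0,0,0],[0,0,0,0,0,-40,0],[0,0,0,0,0,-40,0],[0,0,0,0,0,-40,0]]'
python3 -m jog '[[0,0,0,0,0,-44,0],[0,0,0,16,42,0,0],[0,0,0,16,42,0,0],[0,0,0,16,42,0,0],[0,0,0,16,42,0,0]]'
python3 -m jog '[[0,0,-8.2,14,45,0,0],[0,0,-8.2,0,0,0,0],[0,0,-8.2,0,0,0,0],[0,0,-8.2,0,0,0,0],[0,0,-8.2,0,0,0,0]]'
python3 -m jog '[[0,0,-8.2,0,0,0,0],[0,0,-8.2,0,0,0,0],[0,0,-8.2,0,0,0,0],[0,0,-8.2,0,0,0,0],[0,0,-8.2,0,0,0,0]]'
python3 -m jog '[[0,0,-8.2,0,0,0,0],[0,0,0,0,0,0,-0.2]]'
python3 - <<'E'
from h import *
print(r.sense()["tool_pos"].round(1),r.sense()["tcp_rot"].round(1))
w=wrist(); np.save("w5.npy",w,allow_pickle=True); p=w["pixels"].copy(); cv2.imwrite("pics/w5.png",p[:,:,::-1])
S=lambda x,y,z:np.array([577+.978*x-.208*y,194.7+.208*x+.978*y,z])
for a in((85,95,85),(-78,95,103),(35,95,63),(-35,95,63),(35,-95,63),(-35,-95,63),(113,-95,40)):
    v=w["world_to_cam"]@np.r_[S(*a),1]; u=(w["fx"]*v[0]/-v[2]+w["cx"],w["cy"]-w["fy"]*v[1]/-v[2]); print(a,np.round(u,0)); cv2.circle(p,(int(u[0]),int(u[1])),2,(255,0,0),-1)
cv2.imwrite("pics/w5m.png",cv2.resize(p[20:340,180:500],(800,600) if 0 else (600,600),interpolation=cv2.INTER_CUBIC)[:,:,::-1])
E
```

```text
time: 15.4
tool_pos: [480.1, 274.0, 157.5]
tcp_rot: [-180.0, 0.0, 11.9]
ft_force: [0.8, -0.5, 0.4]
finger_gap: 42.6
grip_force: 0.0
time: 15.9
tool_pos: [578.5, 121.5, 200.7]
tcp_rot: [-180.0, -0.1, 11.9]
ft_force: [0.3, 0.1, -0.3]
finger_gap: 42.6
grip_force: 0.0
time: 16.4
tool_pos: [600.7, 81.4, 200.2]
tcp_rot: [-180.0, -0.0, 53.2]
ft_force: [-0.6, -0.3, 0.6]
finger_gap: 42.8
grip_force: 0.0
time: 16.9
tool_pos: [600.6, 81.8, 200.3]
tcp_rot: [180.0, -0.0, 94.2]
ft_force: [0.3, 0.3, 0.2]
finger_gap: 42.8
grip_force: 0.0
time: 17.1
tool_pos: [600.6, 81.6, 200.3]
tcp_rot: [180.0, -0.0, 102.2]
ft_force: [-0.6, 0.3, 0.3]
finger_gap: 51.3
grip_force: 0.0
[600.6  81.6 200.3] [180.   -0.  102.2]
(85, 95, 85) [449. -74.]
(-78, 95, 103) [202. -91.]
(35, 95, 63) [372. -57.]
(-35, 95, 63) [278. -58.]
(35, -95, 63) [363. 197.]
(-35, -95, 63) [284. 197.]
(113, -95, 40) [441. 193.]
```

View pics/w5m.png

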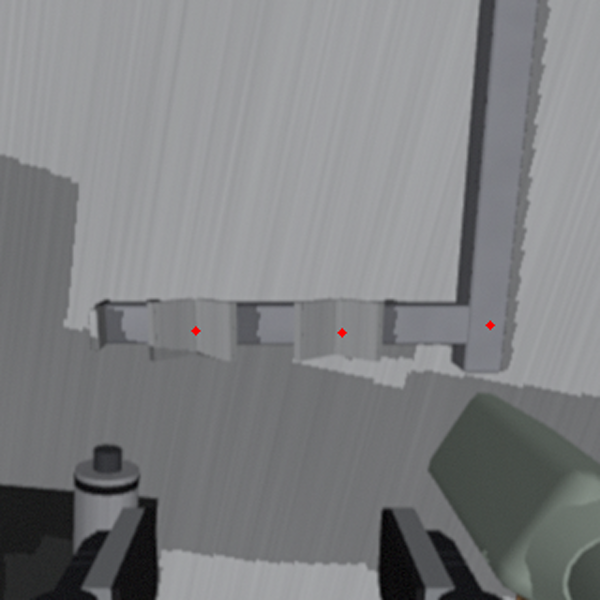

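The fixed cradle's Vs sit at crop (195,330) and (340,330), within about 1 mm of my predicted marks, so the stand origin is about (576,194.5) with yaw about 12.1°. One mandrel end is at (107,475). Next I view the mat numerically.

```bash
python3 -m jog '[[0,0,0,-36,-21,0,-0.2],[0,0,0,-36,-21,0,-0.2],[0,0,0,-36,-21,0,-0.2],[0,0,0,-36,-21,0,-0.2],[0,0,0,-36,-21,0,-0.2]]'
python3 -m jog '[[0,0,0,-36,-21,0,-0.2],[0,0,0,-36,-21,0,-0.2],[0,0,5,-36,-21,0,-0.2],[0,0,0,0,0,0,-0.2],[0,0,0,0,0,0,-0.2]]'
python3 - <<'E'
from h import *
print(r.sense()["tool_pos"].round(1),r.sense()["tcp_rot"].round(1))
w=wrist(); np.save("w6.npy",w,allow_pickle=True); p=w["pixels"]; cv2.imwrite("pics/w6.png",p[:,:,::-1])
for x,y in((536,-121),(440,-132)):
    v=w["world_to_cam"]@[x,y,21,1]; print((w["fx"]*v[0]/-v[2]+w["cx"]),w["cy"]-w["fy"]*v[1]/-v[2])
hsv=cv2.cvtColor(p,cv2.COLOR_RGB2HSV)
for row in(60,120,180,220): print(row,' '.join(f"{int(g):d}" for g in cv2.cvtColor(p,cv2.COLOR_RGB2GRAY)[row,180:460:4]))
E
```

```text
time: 17.65
tool_pos: [534.8, -118.0, 200.5]
tcp_rot: [180.0, 0.0, 101.8]
ft_force: [0.7, 0.1, 1.1]
finger_gap: 51.2
grip_force: 0.0
time: 18.15
tool_pos: [496.0, -236.2, 200.3]
tcp_rot: [180.0, -0.0, 96.7]
ft_force: [-0.3, -0.5, 0.3]
finger_gap: 51.2
grip_force: 0.0
[ 496.  -236.2  200.3] [180.   -0.   96.7]
379.6915231684692 94.87851318708286
276.41540208307265 94.38811586234758
60 156 152 157 156 157 153 156 151 153 155 154 157 161 157 156 157 156 140 95 27 88 99 114 120 133 132 133 129 120 105 25 28 25 24 25 25 26 24 23 24 22 22 24 23 26 24 53 86 97 106 116 128 134 127 129 123 66 44 108 112 114 113 113 110 112 111 109 111 111 113
120 121 155 156 159 156 155 157 153 151 155 153 156 159 155 153 155 153 156 155 87 37 151 161 184 191 182 169 161 146 116 38 23 24 27 28 28 25 24 26 25 25 22 29 26 25 25 76 94 101 114 122 131 129 132 128 89 37 112 112 111 111 112 109 110 110 112 109 114 109 109
180 157 155 155 157 157 157 152 155 155 154 154 156 157 154 155 153 153 154 152 157 40 89 155 170 187 185 171 167 154 127 75 26 27 28 36 38 37 38 37 39 39 38 35 38 40 66 142 157 174 185 163 136 133 129 110 25 113 113 112 107 111 113 111 110 110 108 112 113 109 110
220 156 154 157 155 158 156 155 157 156 154 155 162 158 160 157 154 154 156 157 153 156 156 150 155 157 161 154 154 152 132 107 135 155 155 155 156 154 152 160 155 156 155 154 154 155 132 139 132 115 97 93 87 114 119 148 140 158 150 154 159 126 111 113 108 110 111 111 107 105 106
```

```bash
python3 - <<'E'
from h import *
w=np.load("w6.npy",allow_pickle=True).item(); g=cv2.GaussianBlur(cv2.cvtColor(w["pixels"],cv2.COLOR_RGB2GRAY),(3,3),0).astype(int)
def edges(c0,row):
    a=c0
    while g[row,a]>60:a-=1
    b=c0
    while g[row,b]>60:b+=1
    return a+.5,b-.5
for nm,c in(("L",280),("R",385)):
    pts=[]
    for row in range(20,175,4):
        a,b=edges(c,row)
        if 25<b-a<50: pts.append(((a+b)/2,row,b-a))
    pts=np.array(pts); print(nm,len(pts),pts[::9].round(1).tolist())
    k=np.polyfit(pts[:,1],pts[:,0],1); res=pts[:,0]-np.polyval(k,pts[:,1]); ok=abs(res)<2; k=np.polyfit(pts[ok,1],pts[ok,0],1); print("fit",k,res.std())
    # ends along the axis
    for y0,y1 in((-1,60),(170,240)):
        pass
    print("prof",[(y,int(g[y,int(round(np.polyval(k,y)))])) for y in list(range(0,40,2))+list(range(180,235,2))])
    P=plane(w,[(np.polyval(k,y),y) for y in(30,170)],21); d=P[0]-P[1]; print(P.round(1),"dir",np.degrees(np.arctan2(d[1],d[0])))
# ends from the top camera, before
t=r.snapshot("top"); gt=cv2.cvtColor(t["pixels"],cv2.COLOR_RGB2GRAY)
for x0,x1,y in((312,345,224),(400,430,219),(312,345,264),(400,432,258)): print(x0,y,gt[y,x0:x1].tolist())
E
```

```text
L 39 [[277.0, 20.0, 41.0], [278.5, 56.0, 40.0], [279.0, 92.0, 39.0], [280.0, 128.0, 39.0], [281.5, 164.0, 38.0]]
fit [2.65941296e-02 2.76741835e+02] 0.27540711287612246
prof [(0, 133), (2, 132), (4, 132), (6, 133), (8, 133), (10, 133), (12, 133), (14, 132), (16, 132), (18, 133), (20, 133), (22, 133), (24, 133), (26, 133), (28, 133), (30, 133), (32, 133), (34, 132), (36, 133), (38, 133), (180, 179), (182, 179), (184, 180), (186, 180), (188, 180), (190, 180), (192, 181), (194, 181), (196, 180), (198, 180), (200, 180), (202, 180), (204, 180), (206, 180), (208, 181), (210, 181), (212, 178), (214, 117), (216, 37), (218, 47), (220, 147), (222, 162), (224, 96), (226, 80), (228, 80), (230, 82), (232, 130), (234, 156)]
[[ 436.6  -78.6   21. ]
 [ 450.5 -200.8   21. ]] dir 96.45992296772492
R 39 [[386.0, 20.0, 41.0], [384.5, 56.0, 40.0], [383.0, 92.0, 39.0], [381.5, 128.0, 38.0], [379.5, 164.0, 38.0]]
fit [-4.60020243e-02  3.87146964e+02] 0.23532392291729748
prof [(0, 126), (2, 127), (4, 127), (6, 127), (8, 127), (10, 127), (12, 128), (14, 128), (16, 126), (18, 127), (20, 126), (22, 127), (24, 
[... 395 characters left out ...]
101), (234, 151)]
[[ 532.6  -67.1   21. ]
 [ 546.9 -189.4   21. ]] dir 96.67118528184844
312 224 [122, 120, 102, 71, 55, 55, 57, 91, 127, 98, 53, 90, 137, 152, 152, 152, 147, 125, 104, 96, 97, 97, 99, 96, 94, 96, 95, 96, 97, 95, 96, 95, 95]
400 219 [108, 110, 86, 89, 117, 130, 132, 134, 133, 132, 135, 126, 91, 63, 100, 127, 136, 133, 133, 134, 132, 128, 106, 86, 108, 122, 123, 122, 123, 124]
312 264 [84, 84, 86, 87, 81, 58, 40, 34, 39, 50, 77, 67, 33, 40, 86, 102, 99, 97, 99, 96, 96, 97, 97, 96, 96, 96, 96, 95, 96, 97, 92, 94, 94]
400 258 [89, 92, 94, 95, 97, 101, 103, 103, 105, 106, 106, 110, 113, 113, 114, 115, 115, 120, 122, 126, 125, 125, 126, 124, 127, 127, 127, 128, 128, 127, 126, 127]
```

```bash
python3 - <<'E'
from h import *
w=np.load("w6.npy",allow_pickle=True).item()
for nm,k,yr in(("L",(.0266,276.74),223.5),("R",(-.046,387.15),224.5)):
    e=plane(w,(k[0]*yr+k[1],yr),39)[0]; a=np.radians(96.57); c=e+120*np.array([np.cos(a),np.sin(a),0]); print(nm,e.round(1),"centre y",c.round(1))
t=r.snapshot("top"); print(plane(t,[(315,224.5),(424,219),(318,264.5),(427,258)],21).round(1))
# aim: gripper centred on the axis
go([540,-130,-28],96.6); go([444,-138,-28],96.6)
E
```

```text
L [ 458.1 -250.4   39. ] centre y [ 444.4 -131.2   39. ]
R [ 550.  -240.5   39. ] centre y [ 536.3 -121.3   39. ]
[[ 524.8    9.3   21. ]
 [ 552.1 -254.1   21. ]
 [ 427.1   -2.8   21. ]
 [ 456.4 -262.    21. ]]
pos [ 496.7 -234.5  200.3] rot [180.  -0.  97.] shift(tool now) [ 98.3  55.8 228.4] shift(after turn) [ 98.8  55.1 228.3] turn [ 0.  -0.   0.4]
pos [ 496.7 -234.5  200.3] rot [180.  -0.  97.] shift(tool now) [102.1 -40.5 228.3] shift(after turn) [101.9 -41.2 228.3] turn [ 0.  -0.   0.4]
```

Mandrel A is at (539,-122) and B at (443,-132), both with axes at 96.6°. Going down over A with the tip at 9 mm (reported z = -29).

```bash
python3 -m jog '[[0,0,0,36,18.5,0,-0.2],[0,0,0,36,18.5,0,-0.2],[0,0,0,35.2,18.6,0,-0.4],[0,0,0,0,0,45,-0.4],[0,0,0,0,0,45,-0.4]]'
python3 -m jog '[[0,0,0,0,0,45,-0.4],[0,0,0,0,0,30,-0.4],[0,0,0,0,0,20,-0.4],[0,0,0,0,0,15,-0.4],[0,0,0,0,0,0,-0.4]]'
python3 - <<'E'
from h import *
go([539,-122,-29],96.6); print(r.sense()["ft_force"])
E
```

```text
time: 18.8
tool_pos: [540.8, -119.9, 111.4]
tcp_rot: [179.7, 0.1, 97.3]
ft_force: [-0.1, 0.3, -1.3]
finger_gap: 59.6
grip_force: 0.0
time: 19.3
tool_pos: [536.7, -120.8, -1.9]
tcp_rot: [-179.8, -0.1, 97.1]
ft_force: [-0.3, -0.0, -0.4]
finger_gap: 60.0
grip_force: 0.0
pos [ 536.7 -120.8   -1.9] rot [-1.798e+02 -1.000e-01  9.710e+01] shift(tool now) [-1.5  2.2 27.1] shift(after turn) [-1.4  2.2 27.1] turn [-0.2 -0.1  0.5]
[-0.26661717 -0.00668333 -0.44817158]
```

```bash
python3 -m jog '[[0,0,0.4,0,0.5,12,-0.4],[0,0,0,0,0,10,-0.4],[0,0,0,0,0,5,-0.4],[0,0,0,0,0,0,-0.4]]' 60
python3 -m jog '[[0,0,0,0,0,0,0.4],[0,0,0,0,0,0,0.4],[0,0,0,0,0,0,0.4]]' 60
```

```text
time: 19.7
tool_pos: [538.2, -122.3, -27.4]
tcp_rot: [-179.9, -0.0, 96.6]
ft_force: [-0.4, -0.7, 0.7]
finger_gap: 60.0
grip_force: 0.0
time: 20.0
tool_pos: [539.4, -122.7, -25.8]
tcp_rot: [179.9, 0.0, 96.6]
ft_force: [-0.8, 0.6, 3.8]
finger_gap: 34.2
grip_force: 60.4
```

```bash
python3 -m jog '[[0,0,0,0,0,-10,0.4],[0,0,0,0,0,-15,0.4],[0,0,0,0,0,0,0.4]]'
python3 - <<'E'
from h import *
s=r.sense(); print(s["ft_force"].round(1),s["wrist_torque"].round(2))
go([610.2,201.8,150],102.1)
E
```

```text
time: 20.3
tool_pos: [540.6, -123.0, 1.1]
tcp_rot: [179.8, 0.1, 96.6]
ft_force: [2.0, -0.5, -4.5]
finger_gap: 33.9
grip_force: 60.9
[ 2.  -0.5 -4.5] [-0.03 -0.07  0.  ]
pos [ 540.6 -123.     1.1] rot [1.798e+02 1.000e-01 9.660e+01] shift(tool now) [ 314.4  107.  -149. ] shift(after turn) [ 303.   136.1 -148.9] turn [ 0.2  0.1 -5.5]
```

```bash
python3 -m jog '[[0,0,-2.8,0,0,-30,0.4],[0,0,-2.7,0,0,-40,0.4],[0,0,0,0,0,-40,0.4],[0,0,0,20,9,-39,0.4],[0,0,0,35,16,0,0.4]]'
python3 -m jog '[[0,0,0,35,16,0,0.4],[0,0,0,40,18,0,0.4],[0,0,0,40,18,0,0.4],[0,0,0,40,18,0,0.4],[0,0,0,40,18,0,0.4]]'
python3 -m jog '[[0,0,0,35,15,0,0.4],[0,0,0,17,8,0,0.4],[0,0,0,0,0,0,0.4],[0,0,0,0,0,0,0.4]]'
python3 - <<'E'
from h import *
go([610.2,201.8,22.5],102.1)
E
```

```text
time: 20.8
tool_pos: [556.0, -65.7, 155.3]
tcp_rot: [179.4, 0.3, 101.9]
ft_force: [1.0, 0.8, -5.4]
finger_gap: 34.0
grip_force: 61.9
time: 21.3
tool_pos: [596.8, 147.5, 147.3]
tcp_rot: [180.0, 0.0, 102.1]
ft_force: [1.0, -0.1, -4.5]
finger_gap: 34.3
grip_force: 61.8
time: 21.7
tool_pos: [608.1, 201.1, 146.9]
tcp_rot: [-180.0, 0.0, 102.1]
ft_force: [-0.2, -0.0, -5.3]
finger_gap: 34.3
grip_force: 61.8
pos [608.1 201.1 146.9] rot [-180.     0.   102.1] shift(tool now) [  0.3   2.3 124.4] shift(after turn) [  0.2   2.2 124.4] turn [-0.  0.  0.]
```

```bash
python3 -m jog '[[0,0,0,0.2,2.2,30,0.4],[0,0,0,0,0,35,0.4],[0,0,0,0,0,30,0.4],[0,0,0,0,0,15,0.4],[0,0,0,0,0,6,0.4]]'
python3 -m jog '[[0,0,0,0,0,2,0.4],[0,0,0,0,0,0,0.4]]'
python3 -m jog '[[0,0,0,0,0,2,0.4],[0,0,0,0,0,0,0.4]]'
python3 -m jog '[[0,0,0,0,0,2,0.4],[0,0,0,0,0,0,0.4]]'
```

```text
time: 22.2
tool_pos: [609.0, 200.4, 29.2]
tcp_rot: [-179.8, 0.0, 102.0]
ft_force: [-0.2, -0.9, -4.2]
finger_gap: 33.7
grip_force: 61.6
time: 22.4
tool_pos: [611.8, 202.0, 31.0]
tcp_rot: [179.9, 0.0, 102.1]
ft_force: [0.1, 0.3, -5.1]
finger_gap: 33.8
grip_force: 61.6
time: 22.6
tool_pos: [611.4, 202.3, 28.6]
tcp_rot: [179.9, -0.0, 102.1]
ft_force: [0.0, 1.1, -5.8]
finger_gap: 34.2
grip_force: 61.6
time: 22.8
tool_pos: [610.4, 202.1, 25.3]
tcp_rot: [180.0, 0.0, 102.1]
ft_force: [-0.0, -0.1, -5.6]
finger_gap: 34.1
grip_force: 61.6
```

```bash
python3 -m jog '[[0,0,0,0,0,1.5,0.4],[0,0,0,0,0,0,0.4]]'
python3 -m jog '[[0,0,0,0,0,1.5,0.4],[0,0,0,0,0,0,0.4]]'
python3 -m jog '[[0,0,0,0,0,1,0.4],[0,0,0,0,0,0,0.4]]'
```

```text
time: 23.0
tool_pos: [610.5, 202.1, 24.9]
tcp_rot: [180.0, 0.0, 102.1]
ft_force: [-4.6, -2.1, 2.9]
finger_gap: 33.8
grip_force: 62.6
time: 23.2
tool_pos: [610.6, 202.2, 24.8]
tcp_rot: [180.0, 0.0, 102.1]
ft_force: [-10.5, -2.8, 13.4]
finger_gap: 33.7
grip_force: 63.7
time: 23.4
tool_pos: [610.7, 202.2, 24.7]
tcp_rot: [180.0, 0.0, 102.1]
ft_force: [-15.4, -3.4, 20.1]
finger_gap: 34.2
grip_force: 64.7
```

```bash
python3 -m jog '[[0,0,0,0,0,-3,0.4],[0,0,0,0,0,0,0.4],[0,0,0,0,0,0,0],[0,0,0,0,0,0,-0.3],[0,0,0,0,0,0,-0.4]]'
python3 -m jog '[[0,0,0,0,0,-20,-0.4],[0,0,0,0,0,-40,-0.4],[0,0,0,0,0,-40,-0.4],[0,0,0,0,0,-30,-0.4],[0,0,0,0,0,0,-0.4]]'
python3 - <<'E'
from h import *
w=wrist(); np.save("w7.npy",w,allow_pickle=True); cv2.imwrite("pics/w7.png",w["pixels"][:,:,::-1])
go([442.7,-132,150],96.6)
g=cv2.GaussianBlur(cv2.cvtColor(w["pixels"],cv2.COLOR_RGB2GRAY),(3,3),0)
P=np.array([[576+.978*35-.2096*y,194.5+.2096*35+.978*y,70.5] for y in(0,30,60,85,110,120,130)])
for q in P:
    v=w["world_to_cam"]@np.r_[q,1]; u=(w["fx"]*v[0]/-v[2]+w["cx"],w["cy"]-w["fy"]*v[1]/-v[2]); print(np.round(u,0), g[int(u[1]),int(u[0])-50:int(u[0])+51:4].tolist() if 0<=u[1]<480 else None)
E
```

```text
time: 23.9
tool_pos: [610.8, 202.2, 24.4]
tcp_rot: [180.0, -0.0, 102.1]
ft_force: [-1.2, 0.3, 0.3]
finger_gap: 59.7
grip_force: 0.0
time: 24.4
tool_pos: [614.2, 203.0, 161.2]
tcp_rot: [179.4, -0.0, 102.1]
ft_force: [0.6, 0.3, -0.3]
finger_gap: 59.5
grip_force: 0.0
pos [612.8 202.6 158. ] rot [179.6  -0.  102.1] shift(tool now) [-291.5 -236.6    6.4] shift(after turn) [-312.8 -207.5    8. ] turn [ 0.4 -0.   5.5]
[316. 233.] [147, 148, 152, 149, 150, 147, 149, 131, 144, 158, 166, 174, 171, 166, 164, 158, 141, 118, 99, 106, 105, 104, 107, 106, 108, 108]
[316. 195.] [147, 145, 147, 149, 152, 149, 144, 136, 146, 160, 171, 180, 173, 168, 164, 158, 143, 121, 99, 106, 107, 107, 107, 105, 108, 105]
[316. 154.] [148, 147, 146, 144, 148, 149, 131, 138, 149, 163, 176, 185, 175, 168, 164, 158, 143, 123, 99, 108, 108, 107, 107, 106, 107, 106]
[316. 118.] [92, 119, 118, 117, 118, 119, 117, 138, 148, 163, 177, 187, 180, 168, 165, 159, 148, 132, 104, 94, 79, 79, 79, 103, 142, 127]
[316.  80.] [149, 148, 147, 147, 146, 147, 122, 138, 151, 165, 180, 188, 179, 168, 165, 159, 147, 133, 105, 147, 132, 107, 101, 103, 108, 123]
[316.  64.] [147, 150, 146, 147, 147, 150, 50, 22, 23, 35, 53, 61, 45, 34, 27, 23, 20, 20, 29, 140, 147, 150, 148, 144, 146, 148]
[316.  48.] [148, 148, 148, 146, 146, 146, 149, 146, 146, 136, 60, 79, 82, 68, 57, 90, 146, 148, 150, 149, 147, 147, 149, 148, 144, 146]
```

Mandrel A is seated and centred. Fetching B.

```bash
python3 -m jog '[[0,0,0,-32,-26,0,-0.4],[0,0,0,-36,-29,0,-0.4],[0,0,0,-36,-29,0,-0.4],[0,0,0,-36,-29,0,-0.4],[0,0,0,-36,-29,0,-0.4]]'
python3 -m jog '[[0,0,0,-36,-29,0,-0.4],[0,0,0,-36,-29,0,-0.4],[0,0,0,-30,-25,0,-0.4],[0,0,5.5,-13.5,-11.6,0,-0.4],[0,0,0,0,0,40,-0.4]]'
python3 -m jog '[[0,0,0,0,0,40,-0.4],[0,0,0,0,0,35,-0.4],[0,0,0,0,0,20,-0.4],[0,0,0,0,0,0,-0.4],[0,0,0,0,0,0,-0.4]]'
python3 - <<'E'
from h import *
go([442.7,-132,-28],96.6); print(r.sense()["ft_force"])
E
```

```text
time: 24.95
tool_pos: [506.6, -1.0, 152.4]
tcp_rot: [-179.9, -0.0, 102.1]
ft_force: [0.6, 0.2, 0.1]
finger_gap: 59.8
grip_force: 0.0
time: 25.45
tool_pos: [442.6, -136.3, 118.0]
tcp_rot: [179.6, 0.3, 96.2]
ft_force: [1.8, 0.4, 0.6]
finger_gap: 59.6
grip_force: 0.0
time: 25.95
tool_pos: [439.5, -132.2, 18.7]
tcp_rot: [-179.9, -0.1, 96.6]
ft_force: [0.5, -0.1, 1.2]
finger_gap: 59.5
grip_force: 0.0
pos [ 439.5 -132.2   18.7] rot [-1.799e+02 -1.000e-01  9.660e+01] shift(tool now) [-0.2  3.3 46.7] shift(after turn) [-0.1  3.3 46.7] turn [-0.1 -0.1  0. ]
[ 0.53590198 -0.09382925  1.17712992]
```

```bash
python3 -m jog '[[0,0,0,0,2.5,20,-0.4],[0,0,0,0,0,15,-0.4],[0,0,0,0,0,9,-0.4],[0,0,0,0,0,0,-0.4]]' 60
python3 -m jog '[[0,0,0,0,0,0,0.4],[0,0,0,0,0,0,0.4],[0,0,0,0,0,0,0.4]]' 60
python3 -m jog '[[0,0,0,0,0,-10,0.4],[0,0,0,0,0,-15,0.4],[0,0,0,0,0,0,0.4]]'
python3 - <<'E'
from h import *
s=r.sense(); print(s["ft_force"].round(1),s["wrist_torque"].round(2))
go([541.8,187.2,150],102.1)
E
```

```text
time: 26.35
tool_pos: [442.6, -132.2, -24.8]
tcp_rot: [-180.0, -0.0, 96.6]
ft_force: [0.5, 0.4, 0.1]
finger_gap: 59.7
grip_force: 0.0
time: 26.65
tool_pos: [444.0, -132.8, -23.1]
tcp_rot: [179.9, 0.1, 96.6]
ft_force: [-1.4, 0.1, 7.1]
finger_gap: 33.9
grip_force: 60.1
time: 26.95
tool_pos: [444.2, -132.9, 2.4]
tcp_rot: [179.8, 0.1, 96.6]
ft_force: [0.3, -0.9, -4.5]
finger_gap: 33.8
grip_force: 61.2
[ 0.3 -0.9 -4.5] [-0.11 -0.12  0.01]
pos [ 444.2 -132.9    2.4] rot [1.798e+02 1.000e-01 9.660e+01] shift(tool now) [ 306.5  134.2 -147.7] shift(after turn) [ 292.5  162.5 -147.6] turn [ 0.2  0.1 -5.5]
```

```bash
python3 -m jog '[[0,0,-2.8,0,0,-38,0.4],[0,0,-2.7,0,0,-42,0.4],[0,0,0,0,0,-42,0.4],[0,0,0,0,0,-38,0.4],[0,0,0,27,15,0,0.4]]'
python3 -m jog '[[0,0,0,36,20,0,0.4],[0,0,0,40,22.5,0,0.4],[0,0,0,40,22.5,0,0.4],[0,0,0,40,22.5,0,0.4],[0,0,0,40,22,0,0.4]]'
python3 -m jog '[[0,0,0,36,20,0,0.4],[0,0,0,27,14,0,0.4],[0,0,0,6.5,4,0,0.4],[0,0,0,0,0,0,0.4],[0,0,0,0,0,0,0.4]]'
python3 - <<'E'
from h import *
go([541.8,187.2,26],102.1)
E
```

```text
time: 27.45
tool_pos: [455.0, -106.1, 166.8]
tcp_rot: [179.5, 0.4, 101.9]
ft_force: [1.6, 0.0, -4.8]
finger_gap: 33.8
grip_force: 62.5
time: 27.95
tool_pos: [517.6, 113.7, 159.6]
tcp_rot: [-180.0, 0.0, 102.1]
ft_force: [1.6, -1.1, -4.9]
finger_gap: 33.9
grip_force: 62.2
time: 28.45
tool_pos: [539.8, 186.9, 159.6]
tcp_rot: [-179.9, 0.0, 102.1]
ft_force: [1.4, -1.0, -4.4]
finger_gap: 33.9
grip_force: 62.2
pos [539.8 186.9 159.6] rot [-179.9    0.   102.1] shift(tool now) [ -0.    2.2 133.6] shift(after turn) [-1.000e-01  2.000e+00  1.336e+02] turn [-0.1  0.   0. ]
```

```bash
python3 -m jog '[[0,0,0,0.2,2.3,30,0.4],[0,0,0,0,0,35,0.4],[0,0,0,0,0,35,0.4],[0,0,0,0,0,18,0.4],[0,0,0,0,0,9,0.4]]'
python3 -m jog '[[0,0,0,0,0,1,0.4],[0,0,0,0,0,0,0.4]]'
python3 -m jog '[[0,0,0,0,0,2,0.4],[0,0,0,0,0,0,0.4]]'
python3 -m jog '[[0,0,0,0,0,1.5,0.4],[0,0,0,0,0,0,0.4]]'
```

```text
time: 28.95
tool_pos: [540.4, 186.4, 30.6]
tcp_rot: [-179.7, 0.0, 102.0]
ft_force: [-0.4, 0.3, -4.4]
finger_gap: 33.7
grip_force: 62.1
time: 29.15
tool_pos: [543.4, 188.0, 33.5]
tcp_rot: [179.9, 0.0, 102.1]
ft_force: [-0.5, -0.8, -3.8]
finger_gap: 34.2
grip_force: 62.1
time: 29.35
tool_pos: [543.5, 188.6, 31.6]
tcp_rot: [179.9, -0.0, 102.1]
ft_force: [0.2, 0.4, -4.6]
finger_gap: 34.0
grip_force: 62.1
time: 29.55
tool_pos: [542.6, 188.6, 29.0]
tcp_rot: [180.0, -0.0, 102.1]
ft_force: [0.3, -0.3, -3.2]
finger_gap: 34.3
grip_force: 62.1
```

```bash
python3 -m jog '[[0,0,0,0,0,1.5,0.4],[0,0,0,0,0,0,0.4]]'
python3 -m jog '[[0,0,0,0,0,1.2,0.4],[0,0,0,0,0,0,0.4]]'
python3 -m jog '[[0,0,0,0,0,1,0.4],[0,0,0,0,0,0,0.4]]'
```

```text
time: 29.75
tool_pos: [542.7, 188.6, 28.4]
tcp_rot: [180.0, 0.0, 102.1]
ft_force: [-5.0, -1.0, 5.3]
finger_gap: 33.8
grip_force: 63.2
time: 29.95
tool_pos: [542.7, 188.6, 28.3]
tcp_rot: [180.0, 0.0, 102.1]
ft_force: [-10.0, -2.6, 14.0]
finger_gap: 33.8
grip_force: 64.3
time: 30.15
tool_pos: [542.8, 188.6, 28.2]
tcp_rot: [180.0, 0.0, 102.1]
ft_force: [-14.5, -3.7, 21.0]
finger_gap: 34.0
grip_force: 65.2
```

Mandrel B is seated. Releasing, rising, and moving to view both wooden chocks.

```bash
python3 -m jog '[[0,0,0,0,0,-3,0.4],[0,0,0,0,0,0,0.4],[0,0,0,0,0,0,0],[0,0,0,0,0,0,-0.3],[0,0,0,0,0,0,-0.3]]'
python3 -m jog '[[0,0,0,0,0,-20,-0.3],[0,0,0,0,0,-35,-0.3],[0,0,0,0,0,-40,-0.3],[0,0,0,0,0,-38,-0.3],[0,0,0,-30,-4,0,-0.3]]'
python3 -m jog '[[0,0,0,-45,-5.5,0,-0.3],[0,0,0,-45,-5.5,0,-0.3],[0,0,0,-45,-5.5,0,-0.3],[0,0,0,-45,-5.5,0,-0.3],[0,0,0,-45,-5.5,0,-0.3]]'
python3 -m jog '[[0,0,0,-45,-5.5,0,-0.3],[0,0,0,-45,-5.5,0,-0.3],[0,0,0,-45,-5.5,0,-0.3],[0,0,0,-45,-5.5,0,-0.3],[0,0,0,-45,-5.5,0,-0.3]]'
python3 -m jog '[[0,0,0,-45,-5.5,0,-0.3],[0,0,0,-45,-5.5,0,-0.3],[0,0,4.6,-45,-5.5,0,-0.3],[0,0,4.5,-22,-2.5,0,-0.3],[0,0,0,0,0,0,-0.3]]'
python3 - <<'E'
from h import *
print(r.sense()["tool_pos"].round(1),r.sense()["tcp_rot"].round(1))
w=wrist(); np.save("w8.npy",w,allow_pickle=True); p=w["pixels"]; cv2.imwrite("pics/w8.png",p[:,:,::-1])
h=cv2.cvtColor(p,cv2.COLOR_RGB2HSV); m=cv2.inRange(h,(5,100,40),(20,255,255)); n,l,stt,ce=cv2.connectedComponentsWithStats(m)
for k in range(1,n):
    if stt[k,4]>300: 
        ys,xs=np.where(l==k); q=cv2.minAreaRect(np.c_[xs,ys].astype(np.float32)); print(stt[k],np.round(q[0],1),np.round(q[1],1),q[2],plane(w,[q[0]],30).round(1))
for c in((650,-287,36),(551,-393,36)):
    v=w["world_to_cam"]@np.r_[c,1]; print(w["fx"]*v[0]/-v[2]+w["cx"],w["cy"]-w["fy"]*v[1]/-v[2])
E
```

```text
time: 30.65
tool_pos: [542.9, 188.6, 28.3]
tcp_rot: [180.0, -0.0, 102.1]
ft_force: [0.0, 0.6, -0.1]
finger_gap: 55.2
grip_force: 0.0
time: 31.15
tool_pos: [548.8, 161.4, 168.7]
tcp_rot: [179.3, -0.1, 102.3]
ft_force: [1.5, -0.2, 0.5]
finger_gap: 55.5
grip_force: 0.0
time: 31.65
tool_pos: [565.3, -69.3, 161.4]
tcp_rot: [180.0, 0.0, 102.1]
ft_force: [-0.2, 0.0, -1.0]
finger_gap: 55.3
grip_force: 0.0
time: 32.15
tool_pos: [585.5, -295.3, 161.2]
tcp_rot: [180.0, 0.0, 102.1]
ft_force: [0.5, 0.5, 0.0]
finger_gap: 55.6
grip_force: 0.0
time: 32.65
tool_pos: [596.8, -454.6, 160.0]
tcp_rot: [-180.0, 0.0, 92.7]
ft_force: [-0.3, -0.2, -0.1]
finger_gap: 55.3
grip_force: 0.0
[ 596.8 -454.6  160. ] [-180.     0.    92.7]
[ 378    0   51   90 3610] [403.   44.5] [48.7 89.8] 0.9548412561416626 [[ 652.4 -311.1   30. ]]
[ 549    0   91  102 8082] [594.   50.5] [101.  90.] 90.0 [[ 802.  -308.3   30. ]]
[ 233   70   80  143 5030] [270.6 140.6] [ 40.5 140.4] 21.801410675048828 [[ 549.9 -388.    30. ]]
[  425   145   215   297 47326] [532. 293.] [296. 214.] 90.0 [[ 797.4 -515.    30. ]]
[151 416  40  32 850] [171.  430.9] [39.1 30.8] 1.9749338626861572 [[ 445.  -692.6   30. ]]
[ 454  417   27   57 1097] [467.9 445. ] [25.8 54.9] 4.573921203613281 [[ 766.1 -696.6   30. ]]
405.1809679722053 6.10516919333827
270.8889417622056 147.1002453259999
```

```bash
python3 - <<'E'
import cv2
p=cv2.imread("pics/w8.png"); cv2.imwrite("pics/w8c.png",cv2.resize(p[0:220,220:440],(600,600),interpolation=cv2.INTER_CUBIC))
E
```

```text
(no output)
```

View pics/w8c.png

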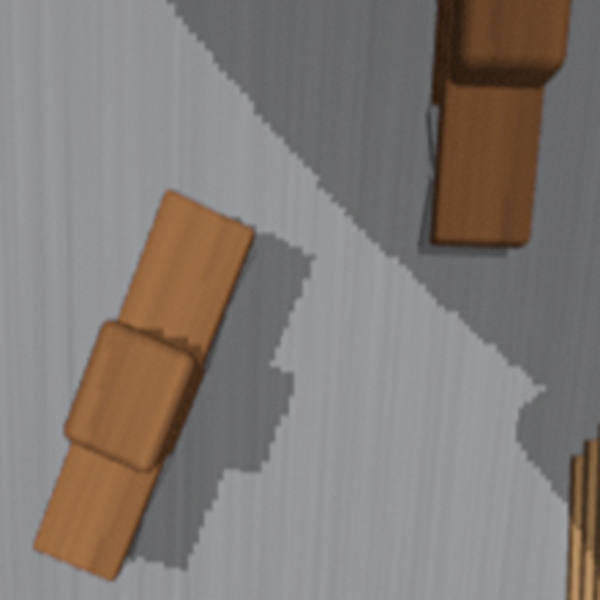

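The crop shows chock B with bar corners (170,190), (254,230), (115,580), (35,550) and its block top at (110,320)-(150,472). Chock A's near end is at (432,243)-(527,243), with the block's lower edge at (462,72)-(560,75).

```bash
python3 - <<'E'
from h import *
w=np.load("w8.npy",allow_pickle=True).item(); f=lambda c:np.array(c)*.36667+[220,0]
b=plane(w,f([(170,190),(254,230),(115,580),(35,550)]),36)[:,:2]; k=plane(w,f([(110,320),(198,360),(150,472),(66,435)]),58)[:,:2]
print("B bar",b.round(1).tolist(),b.mean(0)); print("block",k.mean(0))
d=(b[0]+b[1]-b[2]-b[3])/2; print("len",np.hypot(*d),"ang",np.degrees(np.arctan2(d[1],d[0])))
a=plane(w,f([(432,243),(527,243)]),36)[:,:2]; e=plane(w,f([(432,243),(447,85),(527,243),(543,85)]),36)[:,:2]; k=plane(w,f([(462,72),(560,75)]),58)[:,:2]
print("A end",a.mean(0),"edges ang",[np.degrees(np.arctan2(*(e[i+1]-e[i])[::-1])) for i in(0,2)],"block lower edge mid",k.mean(0))
t=r.snapshot("top")
ff=lambda c:np.array(c)*.15+[400,160]
q=plane(t,ff([(105,95),(418,105),(418,180),(105,165)]),36)[:,:2]; kk=plane(t,ff([(228,80),(328,85),(325,157),(222,152)]),58)[:,:2]
print("top A bar",q.round(1).tolist(),q.mean(0),"block",kk.mean(0))
q=plane(t,ff([(425,318),(713,437),(690,508),(392,388)]),36)[:,:2]; kk=plane(t,ff([(545,347),(632,385),(605,455),(512,415)]),58)[:,:2]
print("top B",q.mean(0),kk.mean(0))
go([548,-389,11],68)
E
```

```text
B bar [[559.5, -334.4], [583.8, -343.8], [543.8, -448.3], [518.6, -439.9]] [ 551.44709488 -391.58355494]
block [ 551.82804402 -391.46416715]
len 112.53154459342547 ang 68.9267448843009
A end [ 649.0452627  -344.16096413] edges ang [np.float64(89.3575200637109), np.float64(90.54417488320856)] block lower edge mid [ 648.82193834 -306.56236363]
top A bar [[659.8, -230.0], [661.8, -344.3], [633.1, -344.0], [633.0, -230.3]] [ 646.95163208 -287.12598219] block [ 646.07766241 -286.77555426]
top B [ 548.31875639 -392.11839397] [ 547.10723547 -391.39370093]
pos [ 597.9 -450.9  160.5] rot [-1.8e+02 -1.0e-01  9.3e+01] shift(tool now) [ 64.3 -46.5 149.5] shift(after turn) [ 38.7 -69.4 149.5] turn [-0. -0. 25.]
```

B is at (551.6,-391.6) at 68.9°, and A at (648.9,-287.6) at about 90°. Picking B across its 28 mm width, at yaw 68.9°.

```bash
python3 -m jog '[[0,0,8,0,0,0,-0.4],[0,0,8,0,0,0,-0.4],[0,0,8.1,0,0,0,-0.4],[0,0,0,19,-32,30,-0.4],[0,0,0,19.7,-32.5,40,-0.4]]'
python3 -m jog '[[0,0,0,0,0,35,-0.4],[0,0,0,0,0,15,-0.4],[0,0,0,0,0,0,-0.4],[0,0,0,0,0,0,-0.4]]' 40
python3 - <<'E'
from h import *
go([551.6,-391.6,-11],68.9)
w=wrist(); p=w["pixels"]; h=cv2.cvtColor(p,cv2.COLOR_RGB2HSV); m=cv2.inRange(h[:, 200:450],(5,100,40),(20,255,255)); n,l,stt,ce=cv2.connectedComponentsWithStats(m)
for k in range(1,n):
    if stt[k,4]>200: print(stt[k],ce[k]+[200,0])
E
```

```text
time: 33.25
tool_pos: [555.7, -393.5, 96.7]
tcp_rot: [179.7, 0.1, 69.0]
ft_force: [1.2, 0.1, -1.0]
finger_gap: 59.7
grip_force: 0.0
time: 33.65
tool_pos: [555.8, -395.2, 47.3]
tcp_rot: [179.8, 0.1, 69.0]
ft_force: [-1.1, 0.1, 0.7]
finger_gap: 59.9
grip_force: 0.0
pos [ 555.8 -395.2   47.3] rot [1.798e+02 1.000e-01 6.900e+01] shift(tool now) [ 1.9 -5.4 58.3] shift(after turn) [ 1.9 -5.2 58.3] turn [0.2 0.1 0.1]
[ 179    0   71  126 5701] [423.83266094  49.70987546]
[  84  162   54  190 9411] [310.97885453 254.5815535 ]
```

```bash
python3 -m jog '[[0,0,0,1.5,-4.5,5,-0.4],[0,0,0,0,0,20,-0.4],[0,0,0,0,0,20,-0.4],[0,0,0,0,0,12,-0.4],[0,0,0,0,0,0,-0.4]]' 40
python3 - <<'E'
from h import *
go([551.6,-391.6,-11],68.9); print(r.sense()["ft_force"])
E
```

```text
time: 34.2
tool_pos: [549.3, -390.6, -13.8]
tcp_rot: [-179.8, -0.1, 68.9]
ft_force: [-0.4, 0.5, 0.7]
finger_gap: 59.6
grip_force: 0.0
pos [ 549.3 -390.6  -13.8] rot [-1.798e+02 -1.000e-01  6.890e+01] shift(tool now) [-0.1  2.5 -2.9] shift(after turn) [-0.1  2.5 -2.8] turn [-0.2 -0.1 -0. ]
[-0.35481611  0.4701661   0.66652799]
```

```bash
python3 -m jog '[[0,0,0,0,2,0,0],[0,0,0,0,0,0,0.6],[0,0,0,0,0,0,0.6],[0,0,0,0,0,0,0.6]]' 40
python3 -m jog '[[0,0,0,0,0,-10,0.6],[0,0,0,0,0,-15,0.6],[0,0,0,0,0,0,0.6]]'
python3 - <<'E'
from h import *
s=r.sense(); print(s["ft_force"].round(1),s["wrist_torque"].round(2))
go([596.5,102.5,150],12.1)
E
```

```text
time: 34.6
tool_pos: [553.4, -393.0, -10.3]
tcp_rot: [179.8, 0.1, 68.9]
ft_force: [0.5, 0.0, 5.2]
finger_gap: 27.4
grip_force: 42.9
time: 34.9
tool_pos: [553.9, -393.4, 16.4]
tcp_rot: [179.8, 0.1, 68.9]
ft_force: [-0.0, -0.7, -0.3]
finger_gap: 27.7
grip_force: 42.1
[-0.  -0.7 -0.3] [-0.01 -0.03 -0.06]
pos [ 553.9 -393.4   16.4] rot [1.798e+02 1.000e-01 6.890e+01] shift(tool now) [ 477.8 -138.1 -134.9] shift(after turn) [ 145.6 -475.9 -133.6] turn [ 0.3 -0.  56.8]
```

```bash
python3 -m jog '[[0,0,8.1,0,0,-30,0.6],[0,0,8.1,0,0,-35,0.6],[0,0,8.1,0,0,-35,0.6],[0,0,8.1,0,0,-34,0.6],[0,0,8.1,0,0,0,0.6]]'
python3 -m jog '[[0,0,8.1,0,0,0,0.6],[0,0,8.2,0,0,0,0.6],[0,0,0,9,-30,0,0.6],[0,0,0,13,-43,0,0.6],[0,0,0,13,-43,0,0.6]]'
python3 -m jog '[[0,0,0,13,-43,0,0.6],[0,0,0,13,-43,0,0.6],[0,0,0,13,-43,0,0.6],[0,0,0,13,-43,0,0.6],[0,0,0,13,-43,0,0.6]]'
python3 -m jog '[[0,0,0,13,-43,0,0.6],[0,0,0,13,-43,0,0.6],[0,0,0,10,-33,0,0.6],[0,0,0,9.6,-26,0,0.6],[0,0,0,0,0,0,0.6]]'
python3 -m jog '[[0,0,0,0,0,0,0.6]]'
python3 - <<'E'
from h import *
s=r.sense(); print(s["ft_force"].round(1))
go([596.5,102.5,75],12.1)
E
```

```text
time: 35.4
tool_pos: [555.2, -394.5, 154.8]
tcp_rot: [179.4, -0.2, 28.1]
ft_force: [1.0, -0.8, -0.5]
finger_gap: 27.6
grip_force: 42.2
time: 35.9
tool_pos: [561.8, -270.4, 146.8]
tcp_rot: [180.0, -0.0, 12.0]
ft_force: [1.1, 0.2, -1.1]
finger_gap: 27.4
grip_force: 42.1
time: 36.4
tool_pos: [580.5, -45.6, 147.2]
tcp_rot: [180.0, -0.0, 12.1]
ft_force: [1.1, -0.0, -1.9]
finger_gap: 27.2
grip_force: 42.1
time: 36.9
tool_pos: [594.6, 107.7, 147.1]
tcp_rot: [-179.9, -0.0, 12.3]
ft_force: [-0.1, -1.6, -1.0]
finger_gap: 28.0
grip_force: 42.1
time: 37.0
tool_pos: [594.6, 104.4, 146.9]
tcp_rot: [180.0, 0.0, 12.2]
ft_force: [0.6, -0.5, -1.3]
finger_gap: 27.5
grip_force: 42.1
[ 0.6 -0.5 -1.3]
pos [594.6 104.4 146.9] rot [180.    0.   12.2] shift(tool now) [ 1.5  2.2 71.9] shift(after turn) [ 1.5  2.2 71.9] turn [0.  0.  0.1]
```

```bash
python3 -m jog '[[0,0,0,1.5,1.5,20,0.6],[0,0,0,0,0,25,0.6],[0,0,0,0,0,17,0.6],[0,0,0,0,0,8,0.6],[0,0,0,0,0,0,0.6]]'
python3 -m jog '[[0,0,0,0,0,2.5,0.6],[0,0,0,0,0,0,0.6]]'
python3 -m jog '[[0,0,0,0,0,2,0.6],[0,0,0,0,0,0,0.6]]'
python3 -m jog '[[0,0,0,0,0,2,0.6],[0,0,0,0,0,0,0.6]]'
```

```text
time: 37.5
tool_pos: [595.5, 101.6, 75.5]
tcp_rot: [-180.0, 0.1, 12.0]
ft_force: [-0.2, -0.6, -1.0]
finger_gap: 27.4
grip_force: 42.1
time: 37.7
tool_pos: [597.3, 102.5, 75.5]
tcp_rot: [180.0, -0.1, 12.1]
ft_force: [0.4, -0.0, -1.5]
finger_gap: 27.1
grip_force: 42.1
time: 37.9
tool_pos: [596.8, 102.8, 72.8]
tcp_rot: [180.0, -0.0, 12.1]
ft_force: [-0.6, -0.1, -1.5]
finger_gap: 27.7
grip_force: 42.1
time: 38.1
tool_pos: [596.4, 102.8, 70.2]
tcp_rot: [-180.0, 0.0, 12.1]
ft_force: [0.3, 1.0, -1.5]
finger_gap: 27.6
grip_force: 42.1
```

```bash
python3 -m jog '[[0,0,0,0,0,1.5,0.6],[0,0,0,0,0,0,0.6]]'
python3 -m jog '[[0,0,0,0,0,1.2,0.6],[0,0,0,0,0,0,0.6]]'
python3 -m jog '[[0,0,0,0,0,1,0.6],[0,0,0,0,0,0,0.6]]'
```

```text
time: 38.3
tool_pos: [596.6, 102.8, 69.6]
tcp_rot: [180.0, -0.0, 12.1]
ft_force: [-3.9, -0.6, 4.8]
finger_gap: 27.5
grip_force: 42.9
time: 38.5
tool_pos: [596.6, 102.8, 69.5]
tcp_rot: [180.0, -0.0, 12.1]
ft_force: [-7.7, -1.2, 12.1]
finger_gap: 27.3
grip_force: 44.1
time: 38.7
tool_pos: [596.7, 102.8, 69.4]
tcp_rot: [180.0, -0.0, 12.1]
ft_force: [-11.4, -1.7, 18.8]
finger_gap: 27.8
grip_force: 44.9
```

Contact came with the same 2.4 mm bias as both mandrels, so the chock is seated. Releasing and checking it numerically from above.

```bash
python3 -m jog '[[0,0,0,0,0,-2.8,0.6],[0,0,0,0,0,0,0.6],[0,0,0,0,0,0,0.2],[0,0,0,0,0,0,-0.3],[0,0,0,0,0,0,-0.4]]'
python3 -m jog '[[0,0,0,0,0,-20,-0.4],[0,0,0,0,0,-40,-0.4],[0,0,0,0,0,-20,-0.4],[0,0,0,-20,20,0,-0.4],[0,0,0,-20,20,0,-0.4]]'
python3 -m jog '[[0,0,0,0,0,0,-0.4],[0,0,0,0,0,0,-0.4]]'
python3 - <<'E'
from h import *
go([648.9,-287.6,150],90)
w=wrist(); p=w["pixels"]; cv2.imwrite("pics/w9.png",p[:,:,::-1]); h=cv2.cvtColor(p,cv2.COLOR_RGB2HSV); m=cv2.inRange(h[:, 150:500],(5,100,40),(20,255,255)); n,l,stt,ce=cv2.connectedComponentsWithStats(m)
for k in range(1,n):
    if stt[k,4]>200:
        ys,xs=np.where(l==k); q=cv2.minAreaRect(np.c_[xs+150,ys].astype(np.float32)); print(stt[k],q)
S=lambda x,y,z:np.array([576.6+.978*x-.2096*y,195.4+.2096*x+.978*y,z,1])
for a in((57,-81,113.5),(57,-109,113.5),(-57,-109,113.5),(-57,-81,113.5)):
    v=w["world_to_cam"]@S(*a); print(np.round((w["fx"]*v[0]/-v[2]+w["cx"],w["cy"]-w["fy"]*v[1]/-v[2]),1))
E
```

```text
time: 39.2
tool_pos: [596.5, 102.8, 69.2]
tcp_rot: [-180.0, 0.0, 12.1]
ft_force: [0.4, -0.4, -0.2]
finger_gap: 59.3
grip_force: 0.0
time: 39.7
tool_pos: [566.4, 55.2, 150.6]
tcp_rot: [180.0, -0.1, 12.2]
ft_force: [-0.3, -0.9, -0.5]
finger_gap: 59.5
grip_force: 0.0
time: 39.9
tool_pos: [565.8, 55.0, 149.5]
tcp_rot: [-180.0, -0.0, 12.0]
ft_force: [0.4, 1.0, 0.4]
finger_gap: 59.6
grip_force: 0.0
pos [565.8  55.  149.5] rot [-180.   -0.   12.] shift(tool now) [  9.8 352.4  -0.6] shift(after turn) [-342.6   83.1   -0.5] turn [  0.  -0. -78.]
[  74   95   61  187 9371] ((253.87559509277344, 188.01950073242188), (187.50221252441406, 59.470970153808594), 88.21009063720703)
[225.7  89.4]
[275.7  89.4]
[282.3 279.1]
[239.1 279.1]
```

```bash
python3 -m jog '[[0,0,0,1,30,0,-0.4],[0,0,0,1.2,45,0,-0.4],[0,0,0,1.3,45,0,-0.4],[0,0,0,1.3,45,0,-0.4],[0,0,0,1.3,45,0,-0.4]]'
python3 -m jog '[[0,0,0,1.3,45,0,-0.4],[0,0,0,1.2,45,0,-0.4],[0,0,0,1.2,40,0,-0.4],[0,0,-7.8,0,12.4,0,-0.4],[0,0,-7.8,0,0,0,-0.4]]'
python3 -m jog '[[0,0,-7.8,0,0,0,-0.4],[0,0,-7.8,0,0,0,-0.4],[0,0,-7.8,0,0,0,-0.4],[0,0,-7.8,0,0,0,-0.4],[0,0,-7.8,0,0,0,-0.4]]'
python3 -m jog '[[0,0,-7.8,0,0,0,-0.4],[0,0,-7.8,0,0,0,-0.4],[0,0,-7.8,0,0,40,-0.4],[0,0,0,0,0,40,-0.4],[0,0,0,0,0,20,-0.4]]'
python3 -m jog '[[0,0,0,0,0,0,-0.4],[0,0,0,0,0,0,-0.4]]'
python3 - <<'E'
from h import *
go([648.9,-287.6,-11],90)
w=wrist(); p=w["pixels"]; cv2.imwrite("pics/w10.png",p[:,:,::-1]); h=cv2.cvtColor(p,cv2.COLOR_RGB2HSV); m=cv2.inRange(h[:, 200:450],(5,100,30),(20,255,255)); n,l,stt,ce=cv2.connectedComponentsWithStats(m)
for k in range(1,n):
    if stt[k,4]>200:
        ys,xs=np.where(l==k); q=cv2.minAreaRect(np.c_[xs+200,ys].astype(np.float32)); print(stt[k],q)
for c in((648.9,-230.6,36),(648.9,-287.6,58),(648.9,-269.6,58)):
    v=w["world_to_cam"]@np.r_[c,1]; print(w["fx"]*v[0]/-v[2]+w["cx"],w["cy"]-w["fy"]*v[1]/-v[2])
E
```

```text
time: 40.45
tool_pos: [616.8, -149.6, 149.2]
tcp_rot: [-180.0, -0.0, 12.2]
ft_force: [-0.2, -0.2, 0.5]
finger_gap: 59.8
grip_force: 0.0
time: 40.95
tool_pos: [649.8, -289.3, 148.3]
tcp_rot: [-180.0, 0.0, 27.9]
ft_force: [0.2, 0.3, -0.7]
finger_gap: 59.6
grip_force: 0.0
time: 41.45
tool_pos: [650.1, -286.4, 148.8]
tcp_rot: [-180.0, -0.0, 67.1]
ft_force: [-0.5, -0.2, -0.3]
finger_gap: 59.7
grip_force: 0.0
time: 41.95
tool_pos: [647.8, -285.1, 44.3]
tcp_rot: [-179.7, -0.2, 90.2]
ft_force: [-1.1, 0.1, -0.8]
finger_gap: 59.6
grip_force: 0.0
time: 42.15
tool_pos: [649.8, -286.6, 49.4]
tcp_rot: [-180.0, -0.0, 90.1]
ft_force: [1.1, 0.0, 0.8]
finger_gap: 59.6
grip_force: 0.0
pos [ 649.8 -286.6   49.4] rot [-180.    -0.    90.1] shift(tool now) [-1.  -0.9 60.4] shift(after turn) [-1.  -0.9 60.4] turn [-0.  -0.   0.1]
[  79    0  171   84 8403] ((364.0, 41.49999237060547), (82.99998474121094, 169.99996948242188), 90.0)
[  94  166   54  186 9096] ((320.4999694824219, 258.4999694824219), (52.99999237060547, 184.99996948242188), -0.0)
[180 397  26  24 344] ((390.75, 405.7500305175781), (22.135942459106445, 24.98199462890625), 18.434947967529297)
321.8340383068642 167.47728269128805
321.4952024554993 283.2427561721128
321.57900027388285 250.04350564857336
```

Prediction matches (bar end at row 166 against 167). Descend, grip, lift.

```bash
python3 -m jog '[[0,0,0,-1,0,20,-0.4],[0,0,0,0,0,20,-0.4],[0,0,0,0,0,12,-0.4],[0,0,0,0,0,6,-0.4],[0,0,0,0,0,0,-0.4]]' 40
python3 -m jog '[[0,0,0,0,0,0,0],[0,0,0,0,0,0,0.6],[0,0,0,0,0,0,0.6],[0,0,0,0,0,0,0.6]]' 40
python3 -m jog '[[0,0,0,0,0,-10,0.6],[0,0,0,0,0,-15,0.6],[0,0,0,0,0,0,0.6]]'
python3 - <<'E'
from h import *
s=r.sense(); print(s["ft_force"].round(1),s["wrist_torque"].round(2))
go([556.7,288.3,150],12.1)
E
```

```text
time: 42.7
tool_pos: [649.4, -288.2, -8.4]
tcp_rot: [-180.0, -0.0, 90.1]
ft_force: [-0.5, 0.7, 0.4]
finger_gap: 59.3
grip_force: 0.0
time: 43.1
tool_pos: [650.3, -288.7, -7.0]
tcp_rot: [179.9, 0.1, 90.1]
ft_force: [-0.7, -0.1, 5.8]
finger_gap: 27.4
grip_force: 42.9
time: 43.4
tool_pos: [651.1, -289.2, 20.0]
tcp_rot: [179.8, 0.1, 90.1]
ft_force: [0.8, -0.5, -1.1]
finger_gap: 27.3
grip_force: 42.1
[ 0.8 -0.5 -1.1] [-0.04 -0.05 -0.01]
pos [ 651.1 -289.2   20. ] rot [1.798e+02 1.000e-01 9.010e+01] shift(tool now) [ 577.4  -92.8 -131.6] shift(after turn) [  28.7 -584.5 -130. ] turn [ 0.3 -0.1 78. ]
```

```bash
python3 -m jog '[[0,0,7.8,0,0,-30,0.6],[0,0,7.8,0,0,-35,0.6],[0,0,7.8,0,0,-35,0.6],[0,0,7.8,0,0,-35,0.6],[0,0,7.8,0,0,0,0.6]]'
python3 -m jog '[[0,0,7.8,0,0,0,0.6],[0,0,7.8,0,0,0,0.6],[0,0,7.8,0,0,0,0.6],[0,0,7.8,0,0,0,0.6],[0,0,7.8,0,0,0,0.6]]'
python3 -m jog '[[0,0,0,1.5,-30,0,0.6],[0,0,0,2.1,-43,0,0.6],[0,0,0,2.1,-43,0,0.6],[0,0,0,2.1,-43,0,0.6],[0,0,0,2.1,-43,0,0.6]]'
python3 -m jog '[[0,0,0,2.1,-43,0,0.6],[0,0,0,2.1,-43,0,0.6],[0,0,0,2.1,-43,0,0.6],[0,0,0,2.1,-43,0,0.6],[0,0,0,2.1,-43,0,0.6]]'
python3 -m jog '[[0,0,0,2.1,-43,0,0.6],[0,0,0,2.1,-43,0,0.6],[0,0,0,2,-40,0,0.6],[0,0,0,2,-25,0,0.6],[0,0,0,0,-16.5,0,0.6]]'
python3 -m jog '[[0,0,0,0,0,0,0.6],[0,0,0,0,0,0,0.6],[0,0,0,0,0,0,0.6]]'
python3 - <<'E'
from h import *
print(r.sense()["ft_force"].round(1)); go([556.7,288.3,80],12.1)
E
```

```text
time: 43.9
tool_pos: [652.8, -290.1, 160.0]
tcp_rot: [179.3, -0.1, 50.8]
ft_force: [0.9, -0.5, -1.9]
finger_gap: 27.4
grip_force: 42.2
time: 44.4
tool_pos: [649.2, -288.2, 151.5]
tcp_rot: [-180.0, 0.0, 11.8]
ft_force: [1.7, 0.3, -2.9]
finger_gap: 27.7
grip_force: 42.2
time: 44.9
tool_pos: [616.1, -87.1, 151.7]
tcp_rot: [180.0, -0.0, 12.1]
ft_force: [0.4, -0.0, -1.3]
finger_gap: 27.2
grip_force: 42.2
time: 45.4
tool_pos: [581.3, 125.4, 151.9]
tcp_rot: [180.0, -0.0, 12.1]
ft_force: [1.0, 0.1, -2.3]
finger_gap: 27.4
grip_force: 42.2
time: 45.9
tool_pos: [554.0, 291.4, 151.7]
tcp_rot: [-180.0, -0.0, 12.2]
ft_force: [-0.0, -0.4, -2.7]
finger_gap: 27.2
grip_force: 42.1
time: 46.2
tool_pos: [555.0, 288.0, 151.4]
tcp_rot: [180.0, 0.0, 12.0]
ft_force: [0.4, -0.3, -1.6]
finger_gap: 27.1
grip_force: 42.1
[ 0.4 -0.3 -1.6]
pos [555.  288.  151.4] rot [180.   0.  12.] shift(tool now) [ 1.7 -0.  71.4] shift(after turn) [ 1.7  0.  71.4] turn [ 0.   0.  -0.1]
```

```bash
python3 -m jog '[[0,0,0,1.7,0,20,0.6],[0,0,0,0,0,25,0.6],[0,0,0,0,0,18,0.6],[0,0,0,0,0,7,0.6],[0,0,0,0,0,0,0.6]]'
python3 -m jog '[[0,0,0,0,0,2,0.6],[0,0,0,0,0,0,0.6]]'
python3 -m jog '[[0,0,0,0,0,2,0.6],[0,0,0,0,0,0,0.6]]'
python3 -m jog '[[0,0,0,0,0,1.5,0.6],[0,0,0,0,0,0,0.6]]'
```

```text
time: 46.7
tool_pos: [555.7, 288.3, 80.2]
tcp_rot: [180.0, 0.1, 12.0]
ft_force: [-0.1, 0.2, -1.5]
finger_gap: 26.9
grip_force: 42.1
time: 46.9
tool_pos: [557.3, 289.7, 80.8]
tcp_rot: [-180.0, -0.1, 12.1]
ft_force: [0.2, -0.5, -2.1]
finger_gap: 27.3
grip_force: 42.1
time: 47.1
tool_pos: [556.6, 289.8, 77.9]
tcp_rot: [-180.0, -0.0, 12.1]
ft_force: [-0.2, -0.8, -2.0]
finger_gap: 27.4
grip_force: 42.1
time: 47.3
tool_pos: [556.2, 289.7, 75.8]
tcp_rot: [180.0, 0.0, 12.1]
ft_force: [-0.0, 0.1, -2.8]
finger_gap: 27.3
grip_force: 42.1
```

```bash
python3 -m jog '[[0,0,0,0,0,1.5,0.6],[0,0,0,0,0,0,0.6]]'
python3 -m jog '[[0,0,0,0,0,1,0.6],[0,0,0,0,0,0,0.6]]'
python3 -m jog '[[0,0,0,0,0,1,0.6],[0,0,0,0,0,0,0.6]]'
python3 -m jog '[[0,0,0,0,0,1,0.6],[0,0,0,0,0,0,0.6]]'
```

```text
time: 47.5
tool_pos: [556.2, 289.6, 74.3]
tcp_rot: [180.0, 0.0, 12.1]
ft_force: [0.1, -0.0, -0.7]
finger_gap: 27.5
grip_force: 42.2
time: 47.7
tool_pos: [556.3, 289.7, 74.1]
tcp_rot: [-180.0, -0.0, 12.1]
ft_force: [-3.7, -1.5, 4.3]
finger_gap: 27.2
grip_force: 42.8
time: 47.9
tool_pos: [556.4, 289.7, 74.0]
tcp_rot: [-180.0, -0.0, 12.1]
ft_force: [-7.0, -3.4, 11.0]
finger_gap: 27.5
grip_force: 43.8
time: 48.1
tool_pos: [556.4, 289.8, 73.9]
tcp_rot: [-180.0, -0.0, 12.1]
ft_force: [-10.1, -3.4, 15.8]
finger_gap: 27.3
grip_force: 44.6
```

Seated. Releasing and retreating to a view where both chocks can be measured.

```bash
python3 -m jog '[[0,0,0,0,0,-2.5,0.6],[0,0,0,0,0,0,0.6],[0,0,0,0,0,0,0.2],[0,0,0,0,0,0,-0.3],[0,0,0,0,0,0,-0.4]]'
python3 -m jog '[[0,0,0,0,0,-20,-0.4],[0,0,0,0,0,-40,-0.4],[0,0,0,0,0,-40,-0.4],[0,0,0,0,0,-30,-0.4],[0,0,0,-30,30,-10,-0.4]]'
python3 -m jog '[[0,0,0,-35,35,0,-0.4],[0,0,0,-35,30,0,-0.4],[0,0,0,0,0,0,-0.4],[0,0,0,0,0,0,-0.4]]'
python3 - <<'E'
from h import *
print(r.sense()["tool_pos"].round(1))
w=wrist(); p=w["pixels"]; cv2.imwrite("pics/w11.png",p[:,:,::-1]); h=cv2.cvtColor(p,cv2.COLOR_RGB2HSV); m=cv2.inRange(h,(5,100,30),(20,255,255)); n,l,stt,ce=cv2.connectedComponentsWithStats(m)
for k in range(1,n):
    if stt[k,4]>400:
        ys,xs=np.where(l==k); q=cv2.minAreaRect(np.c_[xs,ys].astype(np.float32)); print(stt[k],np.round(q[0]),np.round(q[1]),round(q[2],1))
S=lambda x,y,z:np.array([576.6+.978*x-.2096*y,195.4+.2096*x+.978*y,z,1])
for Y in(-95,95):
    for a in((57,Y+14,113.5),(57,Y-14,113.5),(-57,Y-14,113.5),(-57,Y+14,113.5),(-57,Y-14,82),(-57,Y+14,82),(-18,Y-14,135.5),(-18,Y+14,135.5)):
        v=w["world_to_cam"]@S(*a); print(a,np.round((w["fx"]*v[0]/-v[2]+w["cx"],w["cy"]-w["fy"]*v[1]/-v[2]),0))
for n in("top","scene"):
    s=r.snapshot(n); h=cv2.cvtColor(s["pixels"],cv2.COLOR_RGB2HSV); 
    v=[s["world_to_cam"]@S(0,Y,110) for Y in(-95,95)]; c=[(s["fx"]*q[0]/-q[2]+s["cx"],s["cy"]-s["fy"]*q[1]/-q[2]) for q in v]
    m=cv2.inRange(h,(5,100,30),(20,255,255)); nn,l,stt,ce=cv2.connectedComponentsWithStats(m)
    print(n,np.round(c,0).tolist(),[(stt[k].tolist(),ce[k].round(0).tolist()) for k in range(1,nn) if stt[k,4]>100 and min(np.hypot(*(ce[k]-q)) for q in c)<25])
E
```

```text
time: 48.6
tool_pos: [556.4, 289.6, 73.7]
tcp_rot: [180.0, 0.0, 12.1]
ft_force: [0.1, 0.9, 0.1]
finger_gap: 59.8
grip_force: 0.0
time: 49.1
tool_pos: [536.1, 256.8, 217.6]
tcp_rot: [-179.9, -0.4, 12.2]
ft_force: [-0.3, -0.9, -0.2]
finger_gap: 59.7
grip_force: 0.0
time: 49.5
tool_pos: [478.4, 175.3, 214.2]
tcp_rot: [-180.0, -0.1, 12.0]
ft_force: [1.4, -0.4, 0.2]
finger_gap: 60.1
grip_force: 0.0
[478.4 175.3 214.2]
[ 160   13   63  165 7520] [192.  95.] [169.  59.] 83.3
[ 423   12   63  165 7565] [454.  94.] [ 59. 169.] 6.3
[ 614   41   26   88 1629] [626.  84.] [87. 25.] 90.0
(57, -81, 113.5) [441.   7.]
(57, -109, 113.5) [482.   7.]
(-57, -109, 113.5) [464. 175.]
(-57, -81, 113.5) [428. 175.]
(-57, -109, 82) [450. 171.]
(-57, -81, 82) [417. 171.]
(-18, -109, 135.5) [482. 121.]
(-18, -81, 135.5) [442. 121.]
(57, 109, 113.5) [165.   7.]
(57, 81, 113.5) [206.   7.]
(-57, 81, 113.5) [219. 175.]
(-57, 109, 113.5) [183. 175.]
(-57, 81, 82) [229. 172.]
(-57, 109, 82) [197. 172.]
(-18, 81, 135.5) [206. 121.]
(-18, 109, 135.5) [165. 121.]
top [[276.0, 183.0], [193.0, 195.0]] [([268, 160, 19, 49, 565], [277.0, 184.0])]
scene [[311.0, 278.0], [374.0, 314.0]] [([293, 263, 34, 33, 475], [310.0, 279.0]), ([357, 297, 33, 37, 513], [373.0, 315.0])]
```

Both chocks are level, symmetric, aligned to about 1°, and within about 2 mm of their seats. The robot is clear, so I'm handing in.

```bash
python3 -c "
from bench import r
print(r.hand_in())"
```

```text
the job is handed in; nothing more can be done
None
```

I handed the job in at about 50 s. The swing arm is out against its stop, and both mandrels and both wooden chocks are seated by contact force; the last camera check put the chocks within about 2 mm of their seats. The hand-in returned no verdict, and I didn't measure the bystanders again at the end.

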